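# Pack and clamp a seal stone in the carving bed

## Task

Stand the blank reddish seal stone upright in the carving bed, next to the red sprung pad and clear of your fingers; then, one after another, stand wooden packing pieces between the stone and the sliding jaw, their broad faces towards the stone, until pushing the jaw by its brass post really squeezes the whole row and visibly pushes the red pad in instead of the jaw running out of travel. The jaw springs back when let go, so finish while still holding the jaw pushed tight, with the stone and pieces upright; leave spare pieces standing where they are and do not disturb the other things on the table.

Things in the scene. Friction and masses are not known exactly. Their poses are not given: they have to be found in the camera images.
- bed: Wooden carving bed fixed to the table, 280 mm long (its x), 100 mm wide (y). Origin under its centre, on the table. Its channel floor is the flat top, 18 mm above the table. Two dark lips 6 mm high run along x from -50 to +65 mm, leaving a 44 mm wide channel centred on y = 0. x points from the jaw to the pad; work stands in the channel between jaw face and pad face. Place and heading vary.
- jaw (a joint): Travel in m of the dark wooden sliding jaw along the bed's +x: 0 fully open (where a light spring of 2 to 3 N returns it), 0.038 the end of its travel. At 0 its face lies at x = -50 mm in the bed frame, at full travel at x = -12 mm.
- jaw_face (a point): Middle of the jaw's flat front face, 20 mm above the channel floor; the face is 32 mm wide and reaches 41 mm above the floor.
- jaw_knob (a point): Grip point of the upright brass post on the jaw, on its axis, 45 mm above the channel floor. The post measures 16 mm along bed x, 24 mm along bed y, and its top is 62 mm above the channel floor (17 mm above this point); it is free from 18 mm above the floor upwards. It stands 45 mm behind the jaw face; the clear space between post and face plate is 25 mm. Push it along bed +x to close the jaw.
- pad (a joint): How far in m the red pad is pushed in along the bed's +x: 0 at rest, 0.012 bottomed. A spring of 2 N per mm (plus 1 N at rest) pushes it back. Firmly squeezed means more than 0.003 (about 7 N); aim for 0.005 to 0.007.
- pad_face (a point): Middle of the red pad's flat face, 20 mm above the channel floor; the face is 32 mm wide and reaches 41 mm above the floor. The stop carrying it is pegged at a different place along the bed each time, so that the gap left at full jaw travel is about 33 to 66 mm; one, two or three packing pieces beside the stone are needed. Behind the pad the stop block reaches 46 mm above the floor and 52 mm beyond the pad face.
- stone: Blank seal stone, reddish, with a pale top, 30 x 30 mm and 60 mm tall, about 140 g. Origin at the centre of its underside, z up. Stands on the cork board (6 mm thick).
- piece1: One of four alike pale wooden packing pieces with a brown band near the top: 16 mm thick (its x), 36 mm wide (its y), 55 mm tall, about 25 g. Origin at the centre of its underside, z up. Stands on the dark board (6 mm thick). In the bed its x must lie along the bed's x (either way round).
- piece2: One of four alike pale wooden packing pieces with a brown band near the top: 16 mm thick (its x), 36 mm wide (its y), 55 mm tall, about 25 g. Origin at the centre of its underside, z up. Stands on the dark board (6 mm thick). In the bed its x must lie along the bed's x (either way round).
- piece3: One of four alike pale wooden packing pieces with a brown band near the top: 16 mm thick (its x), 36 mm wide (its y), 55 mm tall, about 25 g. Origin at the centre of its underside, z up. Stands on the dark board (6 mm thick). In the bed its x must lie along the bed's x (either way round).
- piece4: One of four alike pale wooden packing pieces with a brown band near the top: 16 mm thick (its x), 36 mm wide (its y), 55 mm tall, about 25 g. Origin at the centre of its underside, z up. Stands on the dark board (6 mm thick). In the bed its x must lie along the bed's x (either way round).
- green_seal: Finished green seal with a knob, 30 x 30 x 61 mm, on the cork board next to the stone. Not to be disturbed. Origin under its centre.
- ink_bottle: Square black ink bottle with red cap, 46 x 46 x 117 mm, not to be disturbed. Origin under its centre.
- water_cup: Blue water cup, 72 mm across, 75 mm tall, not to be disturbed. Origin under its centre.
- paste_jar: White seal-paste jar with blue lid, 68 mm across, 45 mm tall, not to be disturbed. Origin under its centre.
- graver: Engraving knife lying on the table, 140 mm long along its x, not to be disturbed. Origin near its middle, underneath.
- paperweight: Dark wooden bar, 200 mm along its x, 30 x 18 mm, not to be disturbed. Origin under its centre.
There are look-alikes about, which are no part of the job. What is shaped like the piece4 but purple or turquoise is not meant.

How it is judged:
On the way, in this order (a step that is already met when the one before it is completed fails the run):
1. the stone stands upright in the bed's channel, let go (x of stone in the frame of bed between -0.06 and 0.07 m and y of stone in the frame of bed between -0.012 and 0.012 m and z of stone in the frame of bed between 0.012 and 0.023 m and angle between stone's own z axis and vertical below 0.1 rad and contact force between the fingers and stone below 0.3 N), for 0.2 s.
2. at least one packing piece stands beside it in the channel, let go (x of stone in the frame of bed between -0.06 and 0.07 m and y of stone in the frame of bed between -0.012 and 0.012 m and z of stone in the frame of bed between 0.012 and 0.023 m and angle between stone's own z axis and vertical below 0.1 rad and (((x of piece1 in the frame of bed between -0.06 and 0.07 m and y of piece1 in the frame of bed between -0.012 and 0.012 m and z of piece1 in the frame of bed between 0.012 and 0.023 m and angle between piece1's own z axis and vertical below 0.1 rad and angle between the x axis of piece1 and the x axis of bed, either way round below 0.2 rad) and contact force between the fingers and piece1 below 0.3 N) or ((x of piece2 in the frame of bed between -0.06 and 0.07 m and y of piece2 in the frame of bed between -0.012 and 0.012 m and z of piece2 in the frame of bed between 0.012 and 0.023 m and angle between piece2's own z axis and vertical below 0.1 rad and angle between the x axis of piece2 and the x axis of bed, either way round below 0.2 rad) and contact force between the fingers and piece2 below 0.3 N) or ((x of piece3 in the frame of bed between -0.06 and 0.07 m and y of piece3 in the frame of bed between -0.012 and 0.012 m and z of piece3 in the frame of bed between 0.012 and 0.023 m and angle between piece3's own z axis and vertical below 0.1 rad and angle between the x axis of piece3 and the x axis of bed, either way round below 0.2 rad) and contact force between the fingers and piece3 below 0.3 N) or ((x of piece4 in the frame of bed between -0.06 and 0.07 m and y of piece4 in the frame of bed between -0.012 and 0.012 m and z of piece4 in the frame of bed between 0.012 and 0.023 m and angle between piece4's own z axis and vertical below 0.1 rad and angle between the x axis of piece4 and the x axis of bed, either way round below 0.2 rad) and contact force between the fingers and piece4 below 0.3 N))), for 0.2 s.
3. the jaw, pushed by the fingers, squeezes packing, stone and pad together (value of joint pad above 0.003 m and contact force between stone and pad above 3 N and (contact force between jaw and piece1 above 3 N or contact force between jaw and piece2 above 3 N or contact force between jaw and piece3 above 3 N or contact force between jaw and piece4 above 3 N) and contact force between the fingers and jaw above 1 N), for 0.2 s.
At the end, for the whole second after the job is handed in: Fingers still push the jaw (over 1 N), jaw presses a piece and stone presses the pad (over 3 N), pad in by over 3 mm; stone and used pieces upright (0.1 rad) on the channel floor, within 12 mm of its middle, pieces square to it (0.2 rad); spares within 30 mm of their start (all of step 3 and x of stone in the frame of bed between -0.06 and 0.07 m and y of stone in the frame of bed between -0.012 and 0.012 m and z of stone in the frame of bed between 0.012 and 0.023 m and angle between stone's own z axis and vertical below 0.1 rad and ((x of piece1 in the frame of bed between -0.06 and 0.07 m and y of piece1 in the frame of bed between -0.012 and 0.012 m and z of piece1 in the frame of bed between 0.012 and 0.023 m and angle between piece1's own z axis and vertical below 0.1 rad and angle between the x axis of piece1 and the x axis of bed, either way round below 0.2 rad) or (x of piece2 in the frame of bed between -0.06 and 0.07 m and y of piece2 in the frame of bed between -0.012 and 0.012 m and z of piece2 in the frame of bed between 0.012 and 0.023 m and angle between piece2's own z axis and vertical below 0.1 rad and angle between the x axis of piece2 and the x axis of bed, either way round below 0.2 rad) or (x of piece3 in the frame of bed between -0.06 and 0.07 m and y of piece3 in the frame of bed between -0.012 and 0.012 m and z of piece3 in the frame of bed between 0.012 and 0.023 m and angle between piece3's own z axis and vertical below 0.1 rad and angle between the x axis of piece3 and the x axis of bed, either way round below 0.2 rad) or (x of piece4 in the frame of bed between -0.06 and 0.07 m and y of piece4 in the frame of bed between -0.012 and 0.012 m and z of piece4 in the frame of bed between 0.012 and 0.023 m and angle between piece4's own z axis and vertical below 0.1 rad and angle between the x axis of piece4 and the x axis of bed, either way round below 0.2 rad)) and ((x of piece1 in the frame of bed between -0.06 and 0.07 m and y of piece1 in the frame of bed between -0.012 and 0.012 m and z of piece1 in the frame of bed between 0.012 and 0.023 m and angle between piece1's own z axis and vertical below 0.1 rad and angle between the x axis of piece1 and the x axis of bed, either way round below 0.2 rad) or (distance of piece1 from where it was at the start of the episode below 0.03 m and angle between piece1's own z axis and vertical below 0.2 rad)) and ((x of piece2 in the frame of bed between -0.06 and 0.07 m and y of piece2 in the frame of bed between -0.012 and 0.012 m and z of piece2 in the frame of bed between 0.012 and 0.023 m and angle between piece2's own z axis and vertical below 0.1 rad and angle between the x axis of piece2 and the x axis of bed, either way round below 0.2 rad) or (distance of piece2 from where it was at the start of the episode below 0.03 m and angle between piece2's own z axis and vertical below 0.2 rad)) and ((x of piece3 in the frame of bed between -0.06 and 0.07 m and y of piece3 in the frame of bed between -0.012 and 0.012 m and z of piece3 in the frame of bed between 0.012 and 0.023 m and angle between piece3's own z axis and vertical below 0.1 rad and angle between the x axis of piece3 and the x axis of bed, either way round below 0.2 rad) or (distance of piece3 from where it was at the start of the episode below 0.03 m and angle between piece3's own z axis and vertical below 0.2 rad)) and ((x of piece4 in the frame of bed between -0.06 and 0.07 m and y of piece4 in the frame of bed between -0.012 and 0.012 m and z of piece4 in the frame of bed between 0.012 and 0.023 m and angle between piece4's own z axis and vertical below 0.1 rad and angle between the x axis of piece4 and the x axis of bed, either way round below 0.2 rad) or (distance of piece4 from where it was at the start of the episode below 0.03 m and angle between piece4's own z axis and vertical below 0.2 rad)) and linear speed of stone below 0.02 m/s); the arm keeps its last pose, push and grip.
It fails at once if a bystander (green seal, bottle, cup, jar, knife or paperweight) is moved more than 30 mm (distance of any of green_seal, ink_bottle, water_cup, paste_jar, graver, paperweight from where it was at the start of the episode above 0.03 m).
It fails at once if the green seal, bottle, cup or jar is knocked over (angle between any of green_seal, ink_bottle, water_cup, paste_jar's own z axis and vertical above 0.5 rad).
It also fails if it takes over 72 s, if anything falls off the work surface, if the arm or the gripper's body presses on something with over 40 N, if the wrist force passes 120 N, or if a joint passes its speed limit or range.

## Robot

A 7-joint arm with a two-finger parallel gripper is mounted at the origin on the work surface. World frame = base frame: x ahead of the robot, y to its left, z up, the work surface at z = 0. Lengths are in m, angles in rad, forces in N, time in s.
With the tool pointing down it reaches from about 0.4 to 0.875 m from the base axis. Payload 19.3 kg.
Tool frame: the origin (TCP) lies between the finger pads; the fingertips stand 17 mm ahead of it and the grasp point (between the pads) lies 2 mm behind it (bot.tips_ahead is the z of the fingertips in the tool frame, in m); z points along the fingers, y is the direction in which the jaws open and shut (so a half turn about z gives the same grasp; the last joint's range is limited). The gripper opens to 85 mm and grips with 20 to 120 N. Pads are 22 mm wide; open, the fingers measure 114 mm over their backs; the gripper's body (76 mm by 85 mm) begins 54 mm behind the grasp point. The pads swing forward as they close: fully open they stand 13 mm farther back than shut.
Start: joints at [-1.293, 0.521, -0.036, 1.599, 0.021, 1.021, -0.113], TCP at [0.213, 0.588, 0.248] pointing down, gripper open.
Joint ranges: [-2.91, 2.91], [-0.3, 2.13], [-1.5, 1.42], [0.17, 2.43], [-1.26, 4.41], [0.16, 1.93], [-2.52, 2.52]. Speed limits (rad/s): [1.89, 1.89, 2.39, 2.39, 3.01, 3.01, 3.01].

## Interface

Orientations are given as [roll, pitch, yaw] about the fixed x, y, z axes, in that order (R = Rz(yaw) Ry(pitch) Rx(roll)).
In Python, from workcell import telemetry, cams, job, bot gives the robot as it stands.
- The arm moves only by the tool arm_command, never from a script. Its argument "deltas" is a list of rows, each a list of 7 numbers: the opening, from -1 (shut) to 1 (fully open), so that 0 is half open, then the shift along the tool's x, y, z normalised to -1 to 1, where 1 is 150 mm, then the turn, a rotation vector about the tool's x, y, z normalised to -1 to 1, where 1 is 45 degrees. In form: [[hand, tx, ty, tz, rx, ry, rz], ...]. A call has 1 to 8 rows; each row is the pose to reach, as a shift and turn from the pose commanded when the call began, along the tool's axes at that moment; what a row does not reach only later rows make up. A row lasts 1/8 s, in which the tool goes at most 62.5 mm and 10.7 degrees, less where a joint would pass 70% of its speed; a pose out of reach is approached as far as the arm can. A call with a number of a shift or a turn outside -1 to 1 is refused whole. A call with a gripper value outside its range is refused whole. The fingers move at their own pace and stop on an object; "newtons" is the grip in N (left out, the last holds). Time passes only in rows, so rows that repeat a pose let the fingers close. It gives the time, the measured TCP pose, the force and the opening at its end, in the units of the state.
- telemetry.observe(): the state, without advancing time (a new reading comes with each control period).
- cams.grab_frame(name): name is "scene" or "side" or "wrist"; returns the picture (400x640x3 uint8, blue, green, red); there is no depth.
- cams.get_calibration(name): a dict with "fx", "fy", "cx", "cy" (pixels), "k1" (the pictures are not rectified: a ray, as slopes to the right and down, at radius r is drawn at 1 + k1 r^2 times it, then the intrinsics apply), "R" (3x3) and "t" (3): a world point X has camera coordinates R X + t. Camera axes: x right, y down, z forward; pixel columns grow to the right and rows downward; lengths in m; the calibration is good to about 2 mm. A picture is of the moment at which its call begins: read the wrist's pose just before it. get_calibration takes no time and is no camera call; for the wrist camera it gives the pose at the moment of the call.
- job.job_done(): hands the job in, once; it reports no verdict.
The state is a dict: "clock": time; "qpos": joint angles; "qd": joint speeds; "joint_efforts": joint torques, N m; "position": TCP position; "tool_rot": TCP orientation; "force": force on the tool from outside, world axes, zero at the start; "moment": the same for the moment, N m; "grip_width": finger opening in m.
Only numpy, scipy, OpenCV 4.12 (cv2) and the standard library are available. Lean on these libraries where they do the work, as an engineer would, in place of code of your own. Each camera call takes 0.05 s, during which the arm holds its last target.

## Working session

There is one attempt and no reset: what is moved stays moved. The work goes in short steps, Python scripts to look and compute and a tool call to move; the robot and the scene stay as the last step left them, time stands still between calls to the robot, and variables do not carry over. Pictures are saved under pics/ and viewed, and the job is handed in when it is done.

Besides the shell and the picture viewer there is one more tool, called after "Emit:" in YAML: its name, and indented under it one key for each argument. arm_command: Moves the arm, as the interface text tells. Its arguments: {"type":"object","properties":{"deltas":{"type":"array","items":{"type":"array","items":{"type":"number"}}},"newtons":{"type":"number"}},"required":["deltas"]}

```bash
ls; mkdir -p pics
python3 - <<'E'
from workcell import telemetry,cams,job,bot
import cv2
s=telemetry.observe();print(s)
for n in("scene","side","wrist"):
    c=cams.get_calibration(n);print(n,c)
    cv2.imwrite(f"pics/a_{n}.png",cams.grab_frame(n))
print(telemetry.observe()['clock'])
E
```

```text
pics
{'clock': 0.0, 'qpos': array([-1.29317649,  0.52201575, -0.03626025,  1.59999001,  0.021162  ,
        1.02108816, -0.11280157]), 'qd': array([-1.49784710e-03,  1.80405187e-03,  4.16208825e-04,  6.89067713e-05,
        1.23053592e-03, -2.14737047e-04, -1.13878358e-03]), 'joint_efforts': array([-6.51345526e-04, -9.27095175e+01,  1.97944410e+00, -3.69913137e+01,
        1.77708274e-02,  8.25129915e-03, -4.26990471e-05]), 'position': array([0.21298524, 0.58726256, 0.24773183]), 'tool_rot': array([-3.14047787e+00,  8.01990212e-05,  2.79368290e+00]), 'force': array([-0.03319989,  0.02125509,  0.56211414]), 'moment': array([-0.0534492 ,  0.00505786,  0.05068457]), 'grip_width': 0.08569541915222266}
scene {'fx': 500.7006262640137, 'fy': 500.7006262640137, 'cx': 328.66901454555864, 'cy': 207.0656876590892, 'k1': -0.04088181400881136, 'R': array([[ 0.33265789,  0.94303166,  0.00547927],
       [ 0.73167253, -0.2544258 , -0.63239451],
       [-0.59497398,  0.21438006, -0.77462711]]), 't': array([-0.16410268, -0.37832265,  1.64848884])}
side {'fx': 516.2572940590935, 'fy': 516.2572940590935, 'cx': 324.831691769586, 'cy': 203.37714861430612, 'k1': -0.08429343376107323, 'R': array([[ 0.98971208, -0.14290017, -0.0070382 ],
       [-0.09506351, -0.62004292, -0.77878733],
       [ 0.10692485,  0.7714443 , -0.62724857]]), 't': array([-0.55782842,  0.10732445,  1.42266693])}
wrist {'fx': 287.1873539974379, 'fy': 287.1873539974379, 'cx': 320.4912814025309, 'cy': 193.56188683758415, 'k1': -0.03710085354822624, 'R': array([[ 3.40989756e-01,  9.40067006e-01, -1.06099802e-04],
       [ 9.07408871e-01, -3.29114202e-01,  2.61329262e-01],
       [ 2.45632098e-01, -8.92068771e-02, -9.65249712e-01]]), 't': array([-0.62416153, -0.03439048,  0.37797934])}
0.15
```

View pics/a_scene.png

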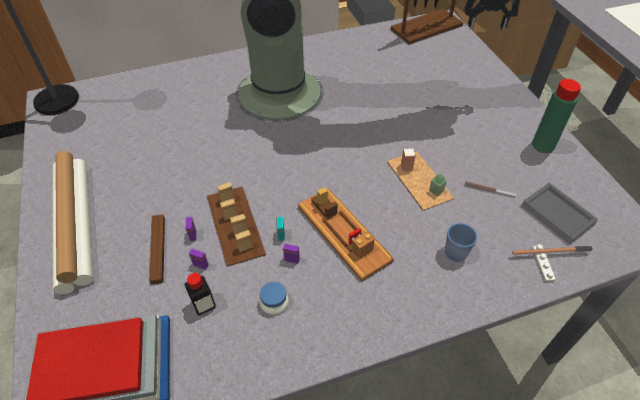

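View pics/a_side.png

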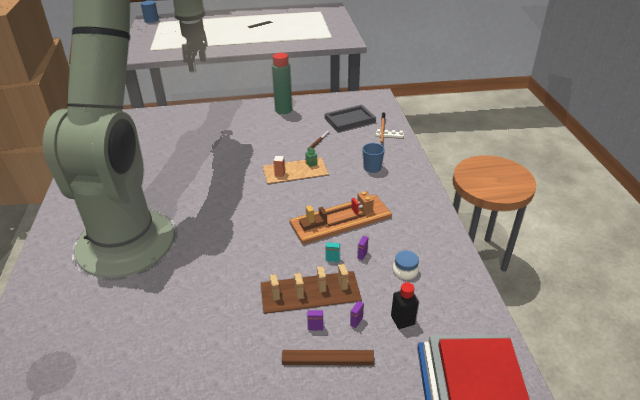

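View pics/a_wrist.png

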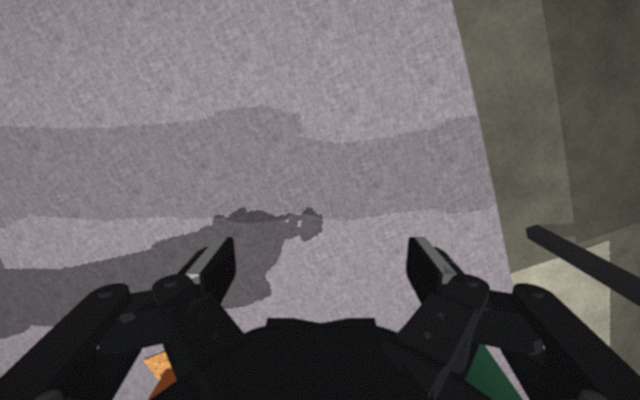

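Scene view: stone at (408,160), green seal (438,184), bed around (344,232) with jaw at (323,203) and red pad (355,237). Pieces at (226,191), (228,209), (238,226) and (243,242). Decoys are purple and turquoise. I'll zoom in on these.

```bash
cat > h.py <<'E'
import numpy as np,cv2
from workcell import telemetry,cams,job,bot
def ray(c,u,v):
    x=(u-c['cx'])/c['fx'];y=(v-c['cy'])/c['fy']
    a,b=x,y
    for _ in range(20):
        k=1+c['k1']*(a*a+b*b);a,b=x/k,y/k
    d=c['R'].T@np.array([a,b,1.]);o=-c['R'].T@c['t'];return o,d
def onz(c,u,v,z):
    o,d=ray(c,u,v);return o+d*(z-o[2])/d[2]
def proj(c,X):
    p=c['R']@np.asarray(X,float)+c['t'];a,b=p[:2]/p[2];k=1+c['k1']*(a*a+b*b)
    return np.array([c['fx']*a*k+c['cx'],c['fy']*b*k+c['cy']])
def tri(obs):
    A=np.zeros((3,3));B=np.zeros(3)
    for c,u,v in obs:
        o,d=ray(c,u,v);d=d/np.linalg.norm(d);P=np.eye(3)-np.outer(d,d);A+=P;B+=P@o
    return np.linalg.solve(A,B)
def crop(im,x0,y0,x1,y1,s,name):
    cv2.imwrite(name,cv2.resize(im[y0:y1,x0:x1],None,fx=s,fy=s,interpolation=cv2.INTER_CUBIC))
E
python3 - <<'E'
from h import *
a=cv2.imread('pics/a_scene.png');b=cv2.imread('pics/a_side.png')
crop(a,290,140,490,280,4,'pics/c1.png')
crop(a,180,170,300,270,6,'pics/c2.png')
crop(b,260,135,400,245,5,'pics/c3.png')
crop(b,250,230,380,340,5,'pics/c4.png')
E
```

```text
(no output)
```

View pics/c1.png

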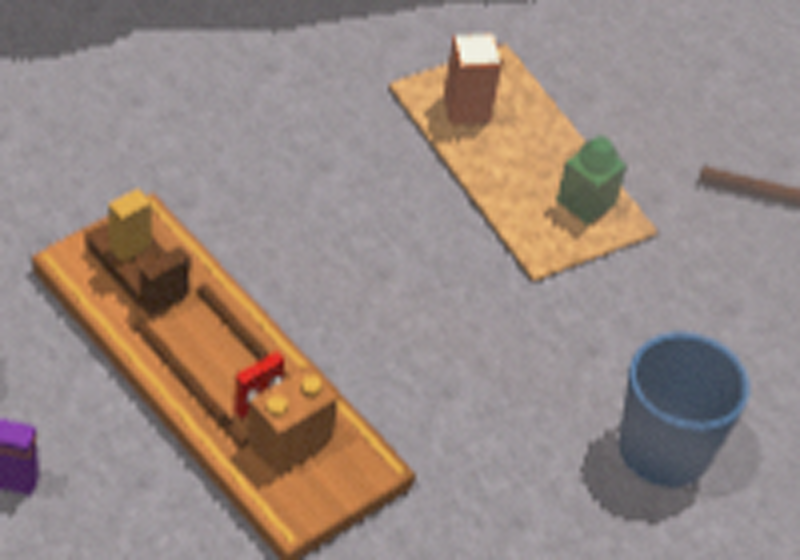

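View pics/c2.png

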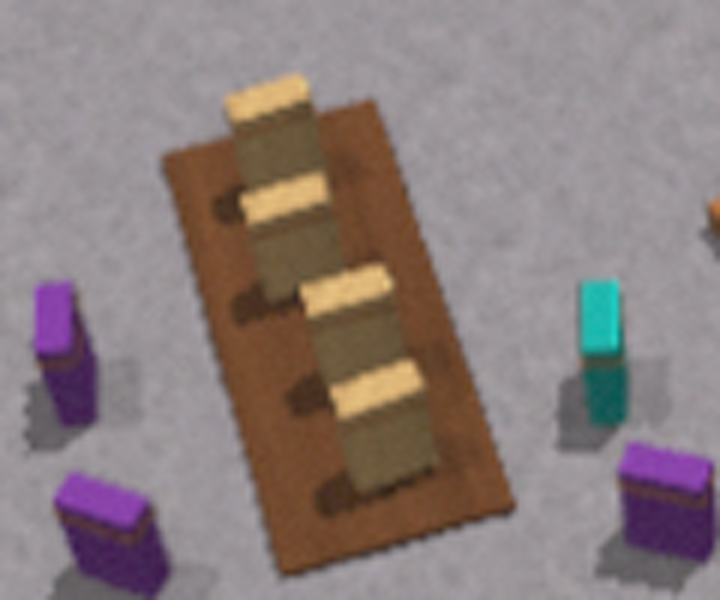

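View pics/c3.png

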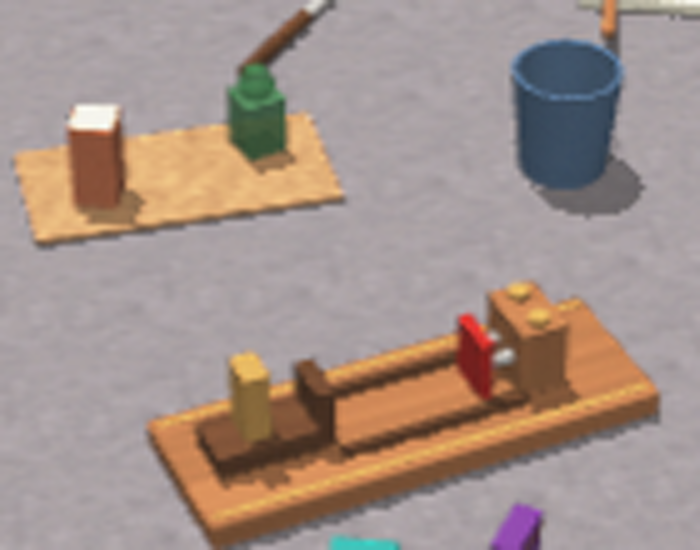

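View pics/c4.png

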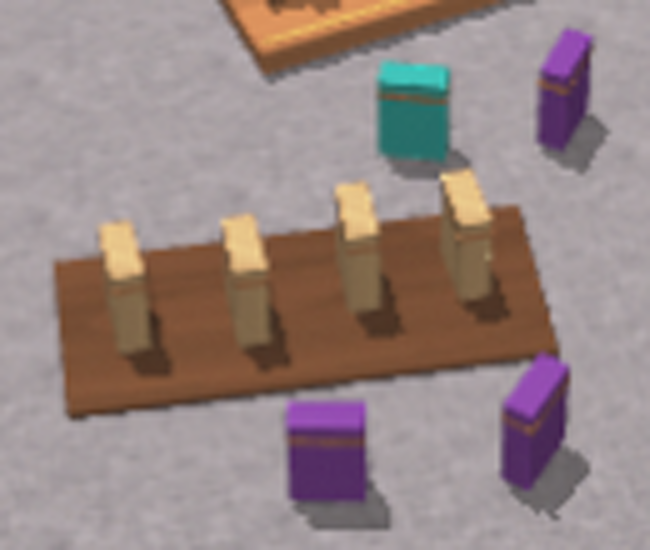

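Run:
```python
from h import *
a=cv2.imread('pics/a_scene.png');b=cv2.imread('pics/a_side.png')
for n,im,(x0,y0,x1,y1),(sx0,sy0,sx1,sy1) in (('scene',a,(210,175,265,260),(400,145,420,160)),('side',b,(260,255,355,310),(270,150,290,165))):
    c=cams.get_calibration(n)
    g=im.astype(int)
    def tops(box,mask,z,s):
        m=np.zeros(mask.shape,np.uint8);m[box[1]:box[3],box[0]:box[2]]=mask[box[1]:box[3],box[0]:box[2]]
        k,lab,st,ce=cv2.connectedComponentsWithStats(m,connectivity=4)
        for i in range(1,k):
            if st[i,4]<12: continue
            ys,xs=np.nonzero(lab==i)
            P=np.array([onz(c,x,y,z)[:2] for x,y in zip(xs,ys)])
            w=np.linalg.eigh(np.cov(P.T));ax=w[1][:,1];
            r=cv2.minAreaRect((P*1000).astype(np.float32))
            print(n,s,st[i,4],ce[i].round(1),P.mean(0).round(4),'long axis deg',round(np.degrees(np.arctan2(ax[1],ax[0]))%180,1),r)
    tops((x0,y0,x1,y1),((g[...,2]>195)&(g[...,2]-g[...,0]>50)&(g[...,1]>150)).astype(np.uint8),0.061,'piece')
    tops((sx0,sy0,sx1,sy1),((g.min(2)>195)).astype(np.uint8),0.066,'stone')
def C(x0,y0,s):
    return lambda u,v:((u+.5)/s-.5+x0,(v+.5)/s-.5+y0)
cs,cd=cams.get_calibration('scene'),cams.get_calibration('side')
A=C(290,140,4);B=C(260,135,5)
pts={'bed jaw-end L(c1 left)':((33,257),(150,422)),}
print('scene bed top corners')
S=[onz(cs,*A(*p),.018) for p in((33,257),(152,193),(412,475),(290,550))]
D=[onz(cd,*B(*p),.018) for p in((150,422),(577,299),(657,396),(213,521))]
for p in S:print(p.round(4))
print('side')
for p in D:print(p.round(4))
print('post top z.08 scene',[onz(cs,*A(*p),.08).round(4)[:2] for p in((108,207),(135,191),(150,205),(122,224))])
print('post top side',[onz(cd,*B(*p),.08).round(4)[:2] for p in((230,360),(249,352),(270,370),(245,379))])
print('pad face top corners z.059 scene',[onz(cs,*A(*p),.059).round(4)[:2] for p in((236,375),(276,355))])
print('pad face top side',[onz(cd,*B(*p),.059).round(4)[:2] for p in((458,316),(476,340))])
print('jaw face plate top z.059 scene',[onz(cs,*A(*p),.059).round(4)[:2] for p in((147,273),(187,258))])
print('jaw face side',[onz(cd,*B(*p),.059).round(4)[:2] for p in((305,358),(334,386))])
```

```text
scene piece 51 [224.1 185.6] [ 0.4034 -0.2584] long axis deg 100.5 ((403.3821105957031, -257.87152099609375), (13.674506187438965, 33.0532341003418), 10.526074409484863)
scene piece 48 [227.  202.5] [ 0.4625 -0.2632] long axis deg 95.1 ((462.3065490722656, -262.7544860839844), (11.6587553024292, 31.808494567871094), 5.3261237144470215)
scene piece 56 [237.1 217.8] [ 0.5192 -0.25  ] long axis deg 93.3 ((519.026123046875, -249.60105895996094), (12.692649841308594, 34.05738067626953), 1.4375125169754028)
scene piece 57 [242.3 234.3] [ 0.5729 -0.2495] long axis deg 97.9 ((572.4822387695312, -249.24569702148438), (12.84231185913086, 31.289390563964844), 8.272007942199707)
scene stone 56 [408.6 151.6] [0.4511 0.2489] long axis deg 70.2 ((452.5293884277344, 248.587890625), (24.592145919799805, 23.535722732543945), 71.01624298095703)
side piece 66 [342.8 269.2] [ 0.5721 -0.2492] long axis deg 96.1 ((572.2188110351562, -248.93975830078125), (15.307130813598633, 34.1695556640625), 5.78950309753418)
side piece 65 [320.8 271.5] [ 0.5182 -0.2488] long axis deg 91.2 ((518.1582641601562, -248.82633
[... 653 characters left out ...]
809 0.018 ]
[ 0.756  -0.0089  0.018 ]
side
[0.4637 0.0078 0.018 ]
[0.7282 0.0824 0.018 ]
[ 0.754  -0.0134  0.018 ]
[ 0.4901 -0.0799  0.018 ]
post top z.08 scene [array([ 0.5174, -0.0414]), array([ 0.5103, -0.0208]), array([ 0.5246, -0.0157]), array([ 0.5338, -0.0376])]
post top side [array([ 0.5082, -0.0195]), array([ 0.5193, -0.0142]), array([ 0.5288, -0.0314]), array([ 0.5144, -0.037 ])]
pad face top corners z.059 scene [array([ 0.6533, -0.0055]), array([0.6472, 0.023 ])]
pad face top side [array([0.6439, 0.026 ]), array([0.65  , 0.0029])]
jaw face plate top z.059 scene [array([ 0.5604, -0.0301]), array([ 0.5571, -0.0021])]
jaw face side [array([0.5523, 0.0016]), array([ 0.5648, -0.0251])]
```

Run:
```python
from h import *
def C(x0,y0,s):
    return lambda u,v:((u+.5)/s-.5+x0,(v+.5)/s-.5+y0)
cs,cd=cams.get_calibration('scene'),cams.get_calibration('side')
A=C(290,140,4);B=C(260,135,5)
print([onz(cs,*A(*p),.066).round(4)[:2] for p in((455,36),(491,34),(500,62),(462,66))])
print([onz(cd,*B(*p),.066).round(4)[:2] for p in((75,105),(118,106),(121,127),(69,128))])
print('cork',[onz(cs,*A(*p),.006).round(4)[:2] for p in((389,87),(503,46),(656,232),(537,278))])
s=telemetry.observe();R=None
from scipy.spatial.transform import Rotation as Ro
R=Ro.from_euler('xyz',s['tool_rot']).as_matrix();print(R.round(3))
c=cams.get_calibration('wrist');print('cam in tool',R.T@(-c['R'].T@c['t']-s['position']),(c['R']@R).round(3))
for n,(u,v),z in(('turq',(280,218),.055),('purpA',(291,246),.055),('purpB',(190,220),.055),('purpC',(197,252),.055),('green',(440,176),.06)):print(n,onz(cs,u,v,z)[:2].round(3))
```

```text
[array([0.4356, 0.2402]), array([0.442 , 0.2648]), array([0.469 , 0.2587]), array([0.464 , 0.2323])]
[array([0.4417, 0.2668]), array([0.4686, 0.2614]), array([0.4686, 0.2374]), array([0.4362, 0.2413])]
cork [array([0.4139, 0.2059]), array([0.4026, 0.3022]), array([0.5993, 0.3224]), array([0.609 , 0.2278])]
[[-0.94   0.341 -0.   ]
 [ 0.341  0.94  -0.001]
 [-0.    -0.001 -1.   ]]
cam in tool [ 0.06551741 -0.00064309 -0.1259725 ] [[-0.     1.    -0.001]
 [-0.965 -0.    -0.261]
 [-0.261  0.001  0.965]]
turq [ 0.55  -0.149]
purpA [ 0.64  -0.147]
purpB [ 0.483 -0.362]
purpC [ 0.584 -0.363]
green [0.557 0.292]
```

```bash
cat >> h.py <<'E'
from scipy.spatial.transform import Rotation as Ro
def plan(x,y,z,yawdeg):
    s=telemetry.observe();p=s['position'];R0=Ro.from_euler('xyz',s['tool_rot'])
    R1=Ro.from_euler('xyz',[np.pi,0,np.radians(yawdeg)])
    d=R0.inv().apply(np.array([x,y,z])-p)/.15;r=np.degrees((R0.inv()*R1).as_rotvec())/45
    print('t',round(float(s['clock']),2),'pos',p.round(4),'yaw',np.degrees(s['tool_rot'][2]).round(1),'w',round(float(s['grip_width']),4),'F',s['force'].round(1));print('shift',d.round(3),'turn',r.round(3))
E
python3 -c "
from h import *
plan(.453,.25,.18,76.5)"
```

```text
t 0.15 pos [0.213  0.5874 0.2479] yaw 160.1 w 0.0854 F [0.  0.4 0.7]
shift [-2.271 -1.569  0.454] turn [-1.000e-03  1.000e-03  1.857e+00]
```

Emit:
arm_command:
  deltas:
    - [1, -0.33, -0.23, 0.1, 0, 0, 0.2]
    - [1, -0.66, -0.46, 0.2, 0, 0, 0.4]
    - [1, -1, -0.69, 0.3, 0, 0, 0.6]
    - [1, -1, -0.69, 0.3, 0, 0, 0.8]
    - [1, -1, -0.69, 0.3, 0, 0, 0.93]
  newtons: 30

```text
clock: 0.78
position: [0.3192, 0.4385, 0.2032]
tool_rot: [-3.141, 0.0, 2.058]
force: [0.2, 0.1, 0.7]
grip_width: 0.0851
```

```bash
python3 -c "
from h import *
plan(.453,.25,.18,76.5)"
```

```text
t 0.78 pos [0.3192 0.4385 0.2032] yaw 117.9 w 0.0851 F [0.2 0.1 0.7]
shift [-1.528  0.2    0.155] turn [-0.    0.    0.92]
```

Emit:
arm_command:
  deltas:
    - [1, -0.4, 0.05, 0.1, 0, 0, 0.2]
    - [1, -0.8, 0.1, 0.15, 0, 0, 0.4]
    - [1, -1, 0.13, 0.15, 0, 0, 0.6]
    - [1, -1, 0.13, 0.15, 0, 0, 0.8]
    - [1, -1, 0.13, 0.15, 0, 0, 0.92]

```text
clock: 1.4
position: [0.4071, 0.3158, 0.1807]
tool_rot: [-3.142, 0.0, 1.336]
force: [-0.1, 1.2, -0.1]
grip_width: 0.0853
```

```bash
python3 -c "
from h import *
plan(.453,.25,.17,76.5)"
```

```text
t 1.4 pos [0.4071 0.3158 0.1807] yaw 76.5 w 0.0853 F [-0.1  1.2 -0.1]
shift [-0.355  0.4    0.071] turn [-0.     0.     0.001]
```

Emit:
arm_command:
  deltas:
    - [1, -0.2, 0.22, 0.04, 0, 0, 0]
    - [1, -0.355, 0.4, 0.07, 0, 0, 0]
    - [1, -0.355, 0.4, 0.07, 0, 0, 0]
    - [1, -0.355, 0.4, 0.07, 0, 0, 0]

```text
clock: 1.9
position: [0.4529, 0.2511, 0.1702]
tool_rot: [-3.141, -0.0, 1.341]
force: [-0.9, 0.2, -0.5]
grip_width: 0.0852
```

```bash
python3 -c "
from h import *
plan(.453,.25,.051,76.5)
c=cams.get_calibration('wrist')
im=cams.grab_frame('wrist');cv2.imwrite('pics/w1.png',im)
g=im.astype(int);m=(g.min(2)>185).astype(np.uint8)
k,l,st,ce=cv2.connectedComponentsWithStats(m)
for i in range(1,k):
  if st[i,4]>200: 
    ys,xs=np.nonzero(l==i);P=np.array([onz(c,x,y,.066)[:2]*1000 for x,y in zip(xs,ys)],np.float32)
    print(st[i],cv2.minAreaRect(P))
"
```

```text
t 1.9 pos [0.4529 0.2511 0.1702] yaw 76.8 w 0.0852 F [-0.9  0.2 -0.5]
shift [-0.007  0.003  0.795] turn [-0.001 -0.     0.007]
[307 186  31  31 897] ((453.5744934082031, 247.3218994140625), (25.59747886657715, 25.495914459228516), 74.71627807617188)
```

View pics/w1.png

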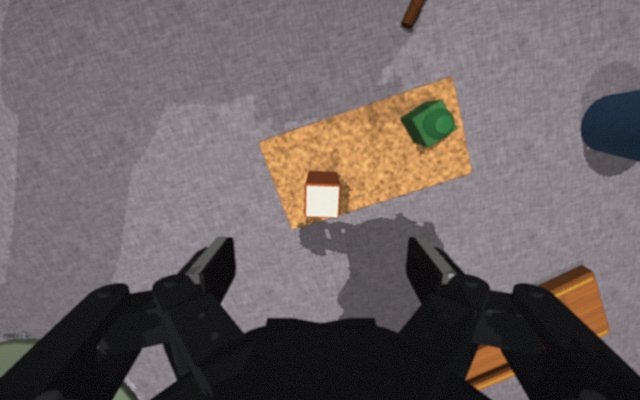

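Stone (310–336, 187–216 px) is centred and square between the fingers. Descending to grip it.

Emit:
arm_command:
  deltas:
    - [1, -0.013, 0.006, 0.25, 0, 0, 0.03]
    - [1, -0.013, 0.006, 0.5, 0, 0, 0.03]
    - [1, -0.013, 0.006, 0.7, 0, 0, 0.03]
    - [1, -0.013, 0.006, 0.8, 0, 0, 0.03]
    - [1, -0.013, 0.006, 0.8, 0, 0, 0.03]
    - [-0.6, -0.013, 0.006, 0.8, 0, 0, 0.03]
    - [-0.6, -0.013, 0.006, 0.8, 0, 0, 0.03]
    - [-0.6, -0.013, 0.006, 0.8, 0, 0, 0.03]
  newtons: 30

```text
clock: 2.95
position: [0.4538, 0.2488, 0.0509]
tool_rot: [3.141, -0.001, 1.317]
force: [-0.8, -0.0, -0.8]
grip_width: 0.0323
```

Emit:
arm_command:
  deltas:
    - [-0.6, 0, 0, 0, 0, 0, 0]
    - [-0.6, 0, 0, 0, 0, 0, 0]
    - [-0.6, 0, 0, 0, 0, 0, 0]
    - [-0.6, 0, 0, 0, 0, 0, 0]

```text
clock: 3.45
position: [0.4538, 0.2488, 0.0509]
tool_rot: [3.141, -0.001, 1.317]
force: [-1.3, -0.3, 8.9]
grip_width: 0.0296
```

```bash
python3 -c "
from h import *
plan(.63,.005,.15,15.5)
crop(cams.grab_frame('side'),240,100,420,240,4,'pics/s1.png')
"
```

```text
t 3.45 pos [0.4538 0.2488 0.0509] yaw 75.5 w 0.0296 F [-1.3 -0.3  8.9]
shift [-1.278  1.545 -0.661] turn [-0.000e+00 -1.000e-03  1.333e+00]
```

View pics/s1.png

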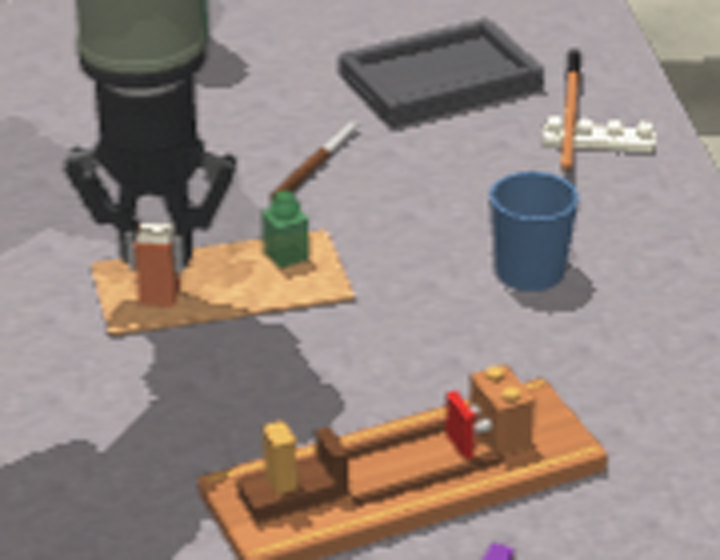

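Emit:
arm_command:
  deltas:
    - [-0.6, 0, 0, -0.3, 0, 0, 0]
    - [-0.6, 0, 0, -0.66, 0, 0, 0]
    - [-0.6, -0.2, 0.25, -0.66, 0, 0, 0.2]
    - [-0.6, -0.45, 0.5, -0.66, 0, 0, 0.4]
    - [-0.6, -0.7, 0.8, -0.66, 0, 0, 0.6]
    - [-0.6, -0.85, 1, -0.66, 0, 0, 0.8]
    - [-0.6, -0.85, 1, -0.66, 0, 0, 0.95]
    - [-0.6, -0.85, 1, -0.66, 0, 0, 0.95]

```text
clock: 4.5
position: [0.5667, 0.0874, 0.1492]
tool_rot: [3.142, 0.0, 0.571]
force: [0.9, 0.1, -1.3]
grip_width: 0.0299
```

```bash
python3 -c "
from h import *
plan(.631,.0047,.15,15.5)"
```

```text
t 4.5 pos [0.5667 0.0874 0.1492] yaw 32.7 w 0.0299 F [ 0.9  0.1 -1.3]
shift [ 0.062  0.696 -0.005] turn [0.    0.001 0.383]
```

Emit:
arm_command:
  deltas:
    - [-0.6, 0.03, 0.25, 0, 0, 0, 0.15]
    - [-0.6, 0.062, 0.5, 0, 0, 0, 0.3]
    - [-0.6, 0.062, 0.696, 0, 0, 0, 0.383]
    - [-0.6, 0.062, 0.696, 0, 0, 0, 0.383]
    - [-0.6, 0.062, 0.696, 0, 0, 0, 0.383]

```text
clock: 5.12
position: [0.6306, 0.0057, 0.1492]
tool_rot: [-3.141, 0.0, 0.274]
force: [-0.5, 0.4, -1.7]
grip_width: 0.0296
```

```bash
python3 -c "
from h import *
plan(.631,.0047,.064,15.5)
cv2.imwrite('pics/w2.png',cams.grab_frame('wrist'))
crop(cams.grab_frame('side'),260,120,420,260,4,'pics/s2.png')
"
```

```text
t 5.12 pos [0.6306 0.0057 0.1492] yaw 15.7 w 0.0296 F [-0.5  0.4 -1.7]
shift [0.001 0.007 0.568] turn [-0.001  0.001  0.004]
```

View pics/w2.png

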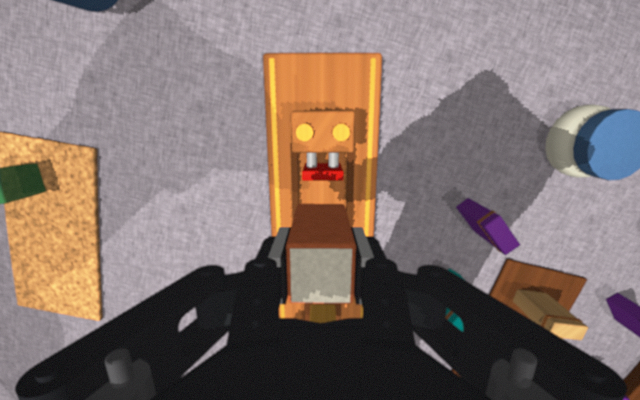

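View pics/s2.png

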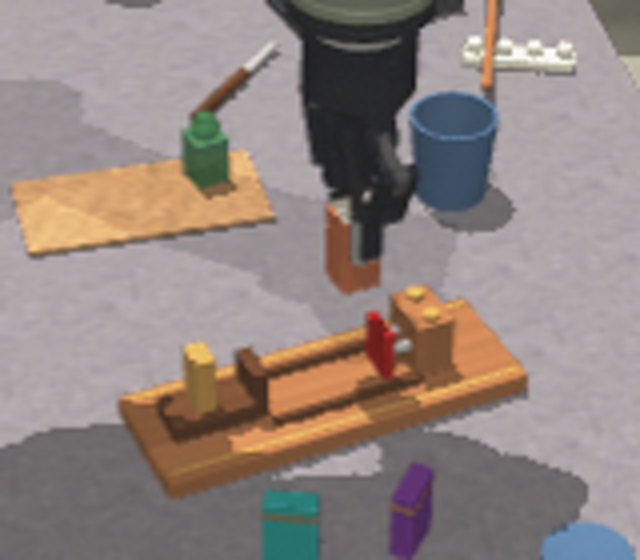

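```bash
python3 -c "
from h import *
c=cams.get_calibration('wrist')
th=np.radians(15.5);ex=np.array([np.cos(th),np.sin(th)]);ey=np.array([-ex[1],ex[0]]);o=np.array([.6098,-.0012])
def b(u,v,z):
  p=onz(c,u,v,z)[:2];return p.round(4),((p-o)@ex).round(4),((p-o)@ey).round(4)
for n,u,v,z in (('far L',264,54,.018),('far R',381,54,.018),('edge L',268,200,.018),('edge R',378,200,.018),('pad topfront L',303,172,.059),('pad R',344,172,.059),('padlowface',323,180,.059),('st',290,248,.1652),('st',355,248,.1652),('st',290,303,.1652),('st',353,303,.1652)): print(n,b(u,v,z))
crop(cv2.imread('pics/w2.png'),250,40,400,200,4,'pics/w2c.png')
"
```

```text
far L (array([0.7302, 0.0818]), np.float64(0.1382), np.float64(0.0478))
far R (array([ 0.7563, -0.0115]), np.float64(0.1384), np.float64(-0.049))
edge L (array([0.6083, 0.0501]), np.float64(0.0122), np.float64(0.0498))
edge R (array([ 0.636 , -0.0489]), np.float64(0.0125), np.float64(-0.053))
pad topfront L (array([0.651 , 0.0249]), np.float64(0.0467), np.float64(0.0142))
pad R (array([ 0.6595, -0.0053]), np.float64(0.0468), np.float64(-0.0172))
padlowface (array([0.6491, 0.0085]), np.float64(0.0405), np.float64(-0.0012))
st (array([0.6396, 0.021 ]), np.float64(0.0346), np.float64(0.0134))
st (array([ 0.6469, -0.0053]), np.float64(0.0347), np.float64(-0.0139))
st (array([0.6135, 0.0145]), np.float64(0.0077), np.float64(0.0141))
st (array([ 0.6211, -0.0125]), np.float64(0.0078), np.float64(-0.0139))
```

View pics/w2c.png

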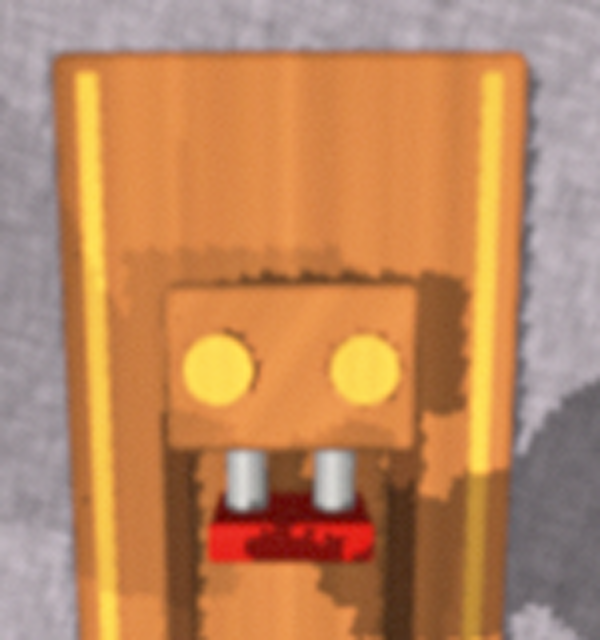

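Emit:
arm_command:
  deltas:
    - [-0.6, 0, 0.007, 0.2, 0, 0, 0]
    - [-0.6, 0, 0.007, 0.4, 0, 0, 0]
    - [-0.6, 0, 0.007, 0.52, 0, 0, 0]
    - [-0.6, 0, 0.007, 0.57, 0, 0, 0]
    - [-0.6, 0, 0.007, 0.57, 0, 0, 0]
    - [-0.6, 0, 0.007, 0.57, 0, 0, 0]

```text
clock: 5.98
position: [0.6318, 0.0037, 0.0646]
tool_rot: [3.141, -0.001, 0.27]
force: [0.1, 0.8, -1.4]
grip_width: 0.0294
```

Emit:
arm_command:
  deltas:
    - [0.1, 0, 0, 0, 0, 0, 0]
    - [0.1, 0, 0, 0, 0, 0, 0]
    - [0.1, 0, 0, 0, 0, 0, 0]
    - [0.1, 0, 0, 0, 0, 0, 0]
    - [0.1, 0, 0, -0.2, 0, 0, 0]
    - [0.1, 0, 0, -0.5, 0, 0, 0]
    - [0.1, 0, 0, -0.7, 0, 0, 0]

```text
clock: 6.85
position: [0.6316, 0.0035, 0.1707]
tool_rot: [3.141, -0.001, 0.27]
force: [-0.1, 0.8, 0.1]
grip_width: 0.047
```

```bash
python3 -c "
from h import *
plan(.572,-.249,.15,5.5)
crop(cams.grab_frame('side'),260,120,420,260,4,'pics/s3.png')
"
```

```text
t 6.85 pos [0.6316 0.0035 0.1707] yaw 15.5 w 0.047 F [-0.1  0.8  0.1]
shift [-0.833  1.516  0.137] turn [ 0.    -0.001  0.222]
```

View pics/s3.png

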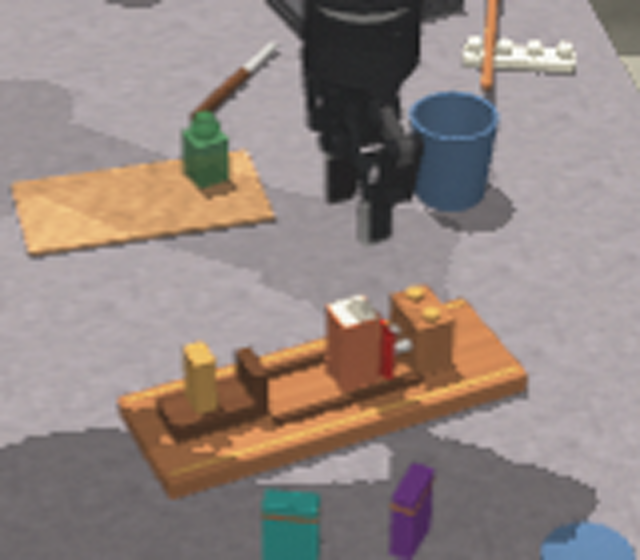

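Stone stands upright beside the pad. Next, the first piece.

Emit:
arm_command:
  deltas:
    - [0.6, -0.22, 0.33, 0, 0, 0, 0.1]
    - [0.6, -0.44, 0.66, 0, 0, 0, 0.2]
    - [0.6, -0.66, 1, 0.1, 0, 0, 0.2]
    - [0.6, -0.83, 1, 0.13, 0, 0, 0.2]
    - [0.6, -0.83, 1, 0.13, 0, 0, 0.2]

```text
clock: 7.52
position: [0.5498, -0.1753, 0.1491]
tool_rot: [-3.141, 0.001, 0.11]
force: [1.4, 0.7, 1.0]
grip_width: 0.0684
```

```bash
python3 -c "
from h import *
plan(.5725,-.2492,.15,6.5)
"
```

```text
t 7.53 pos [ 0.5498 -0.1753  0.1491] yaw 6.3 w 0.0684 F [1.4 0.7 1. ]
shift [ 0.096  0.506 -0.006] turn [-0.001  0.001 -0.004]
```

Emit:
arm_command:
  deltas:
    - [0.6, 0.05, 0.3, 0, 0, 0, 0]
    - [0.6, 0.096, 0.506, 0, 0, 0, 0]
    - [0.6, 0.096, 0.506, 0, 0, 0, 0]
    - [0.6, 0.096, 0.506, 0, 0, 0, 0]

```text
clock: 8.02
position: [0.5748, -0.2469, 0.1491]
tool_rot: [-3.141, 0.0, 0.114]
force: [-0.5, 0.3, 0.4]
grip_width: 0.0685
```

```bash
cat > pc.py <<'E'
from h import *
import sys
def look(name):
    s=telemetry.observe()
    c=cams.get_calibration('wrist');im=cams.grab_frame('wrist');cv2.imwrite(name,im)
    g=im.astype(int);hsv=cv2.cvtColor(im,cv2.COLOR_BGR2HSV)
    m=((g[...,2]>150)&(g[...,2]-g[...,0]>50)&(g[...,1]-g[...,0]>25)&(g[...,2]-g[...,1]<70)).astype(np.uint8)
    k,l,st,ce=cv2.connectedComponentsWithStats(m)
    for i in range(1,k):
        if st[i,4]>150:
            ys,xs=np.nonzero(l==i);P=np.array([onz(c,x,y,.061)[:2]*1000 for x,y in zip(xs,ys)],np.float32)
            print(st[i],cv2.minAreaRect(P))
E
python3 -c "
from pc import *
plan(.5725,-.2492,.045,6.5)
look('pics/w3.png')
"
```

```text
t 8.03 pos [ 0.5748 -0.2469  0.1491] yaw 6.5 w 0.0685 F [-0.5  0.3  0.4]
shift [-0.017  0.014  0.694] turn [-0.001  0.     0.001]
[  34    0  112  254 1545] ((609.2142333984375, -79.05487823486328), (193.86875915527344, 21.870046615600586), 21.158296585083008)
[  7 117  34  69 330] ((590.0463256835938, -12.175210952758789), (54.074737548828125, 6.417159080505371), 18.374034881591797)
[279 174  17  39 291] ((579.825439453125, -221.1023406982422), (30.582807540893555, 12.163021087646484), 0.9586043953895569)
[507 189  47  89 314] ((567.9295654296875, -420.5849609375), (5.124823570251465, 80.47574615478516), 80.93180084228516)
[300 197  47  20 868] ((572.8340454101562, -249.64251708984375), (15.575197219848633, 36.14590072631836), 6.56554651260376)
[107 205  14  39 213] ((538.3638916015625, -82.28919982910156), (10.745942115783691, 33.958492279052734), 85.11050415039062)
[517 220  35  65 267] ((552.3895874023438, -430.0430908203125), (5.999899864196777, 59.88739776611328), 81.5288314819336)
[ 73 232  32  23 346] ((517.6045532226562, -56.59703063964844), (17.059711456298828, 26.981836318969727), 18.56719398498535)
[ 17 237  33  22 524] ((507.4847412109375, -8.002285957336426), (17.471128463745117, 26.55170440673828), 15.20722484588623)
[295 258  44  19 700] ((519.8663940429688, -250.2557373046875), (15.590397834777832, 35.17041778564453), 1.4983474016189575)
[346 290  16  27 164] ((487.80145263671875, -288.5787048339844), (7.437078475952148, 28.93379783630371), 72.27120971679688)
```

View pics/w3.png

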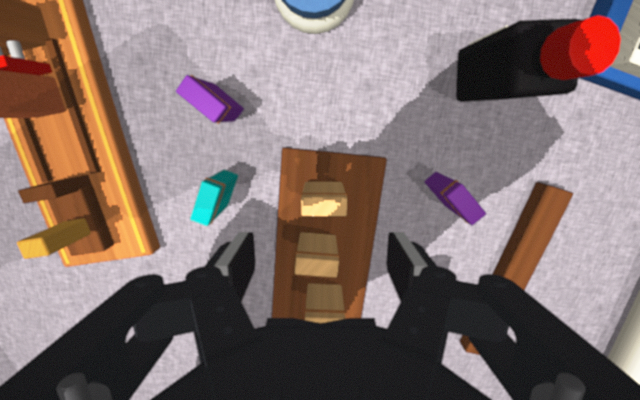

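Wrist view confirms the piece at (323,207 px), with world centre (0.5728, −0.2496) and yaw 6.6°. Gripping it.

Emit:
arm_command:
  deltas:
    - [0.6, -0.015, 0.018, 0.2, 0, 0, 0]
    - [0.6, -0.015, 0.018, 0.4, 0, 0, 0]
    - [0.6, -0.015, 0.018, 0.6, 0, 0, 0]
    - [0.6, -0.015, 0.018, 0.69, 0, 0, 0]
    - [0.6, -0.015, 0.018, 0.69, 0, 0, 0]
    - [-0.5, -0.015, 0.018, 0.69, 0, 0, 0]
    - [-0.5, -0.015, 0.018, 0.69, 0, 0, 0]
    - [-0.5, -0.015, 0.018, 0.69, 0, 0, 0]
  newtons: 25

```text
clock: 9.07
position: [0.5729, -0.2509, 0.0469]
tool_rot: [3.141, -0.001, 0.113]
force: [0.2, 1.1, 6.4]
grip_width: 0.0352
```

Emit:
arm_command:
  deltas:
    - [-0.5, 0, 0, 0, 0, 0, 0]
    - [-0.5, 0, 0, 0, 0, 0, 0]
    - [-0.5, 0, 0, -0.25, 0, 0, 0]
    - [-0.5, 0, 0, -0.5, 0, 0, 0]
    - [-0.5, 0, 0, -0.75, 0, 0, 0]
    - [-0.5, 0, -0.2, -0.75, 0, 0, 0]
    - [-0.5, 0, -0.2, -0.75, 0, 0, 0]

```text
clock: 9.95
position: [0.5695, -0.2188, 0.1591]
tool_rot: [-3.141, -0.001, 0.116]
force: [0.4, 0.0, -0.6]
grip_width: 0.0355
```

```bash
python3 -c "
from h import *
plan(.6051,-.0035,.15,15.5)
"
```

```text
t 9.95 pos [ 0.5695 -0.2188  0.1591] yaw 6.6 w 0.0355 F [ 0.4  0.  -0.6]
shift [ 0.401 -1.398  0.063] turn [-0.001 -0.002 -0.197]
```

Emit:
arm_command:
  deltas:
    - [-0.5, 0.12, -0.3, 0, 0, 0, -0.1]
    - [-0.5, 0.25, -0.6, 0.03, 0, 0, -0.2]
    - [-0.5, 0.4, -0.9, 0.06, 0, 0, -0.2]
    - [-0.5, 0.4, -1, 0.06, 0, 0, -0.2]
    - [-0.5, 0.4, -1, 0.06, 0, 0, -0.2]

```text
clock: 10.58
position: [0.6115, -0.065, 0.1494]
tool_rot: [3.141, 0.0, 0.271]
force: [-0.0, -0.6, 0.4]
grip_width: 0.0355
```

```bash
python3 -c "
from h import *
plan(.6053,-.0035,.12,15.5)
"
```

```text
t 10.57 pos [ 0.6115 -0.065   0.1494] yaw 15.5 w 0.0355 F [-0.  -0.6  0.4]
shift [ 0.07  -0.406  0.196] turn [0.    0.    0.001]
```

Emit:
arm_command:
  deltas:
    - [-0.5, 0.07, -0.25, 0.05, 0, 0, 0]
    - [-0.5, 0.07, -0.406, 0.1, 0, 0, 0]
    - [-0.5, 0.07, -0.406, 0.1, 0, 0, 0]
    - [-0.5, 0.07, -0.406, 0.1, 0, 0, 0]
    - [-0.5, 0.07, -0.406, 0.1, 0, 0, 0]

```text
clock: 11.2
position: [0.6057, -0.0055, 0.1347]
tool_rot: [3.141, -0.0, 0.268]
force: [-0.5, 0.5, -0.0]
grip_width: 0.0356
```

```bash
python3 -c "
from h import *
plan(.6053,-.0035,.058,15.5)
cv2.imwrite('pics/w4.png',cams.grab_frame('wrist'))
crop(cams.grab_frame('side'),260,120,420,260,4,'pics/s4.png')
"
```

```text
t 11.2 pos [ 0.6057 -0.0055  0.1347] yaw 15.4 w 0.0356 F [-0.5  0.5 -0. ]
shift [ 0.001 -0.014  0.511] turn [ 0.001 -0.001 -0.003]
```

View pics/w4.png

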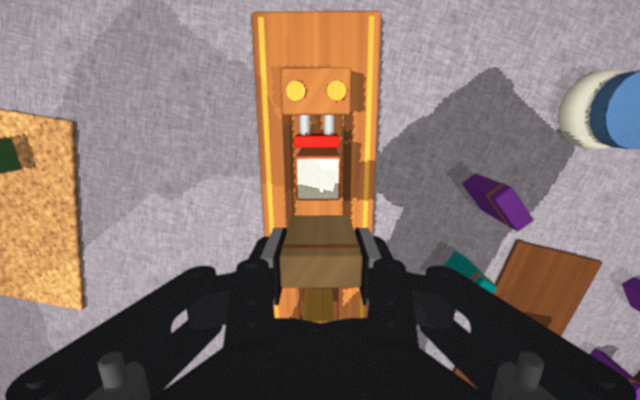

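View pics/s4.png

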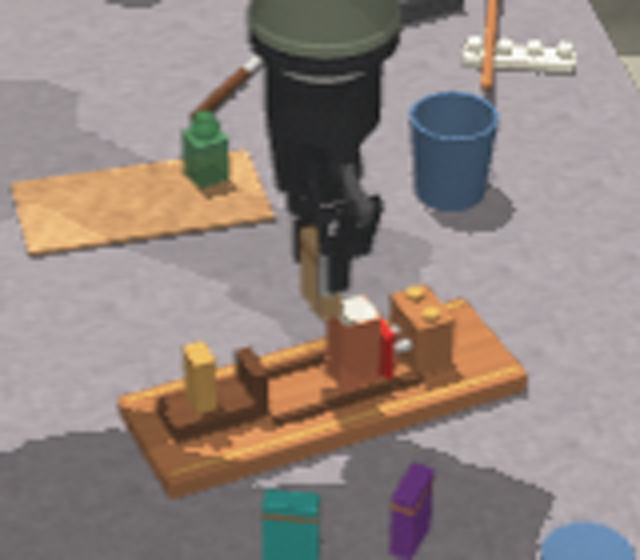

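```bash
python3 -c "
from h import *
c=cams.get_calibration('wrist')
th=np.radians(15.5);ex=np.array([np.cos(th),np.sin(th)]);ey=np.array([-ex[1],ex[0]]);o=np.array([.6098,-.0012])
def b(u,v,z):
  p=onz(c,u,v,z)[:2];return ((p-o)@ex).round(4),((p-o)@ey).round(4)
for n,u,v,z in (('stone far',297,158,.078),('stone far',341,158,.078),('stone near',297,199,.078),('stone',340,199,.078),('pt',281,252,.149),('pt',361,250,.149),('pt',280,287,.149),('pt',361,287,.149)): print(n,b(u,v,z))
crop(cv2.imread('pics/w4.png'),260,130,380,330,4,'pics/w4c.png')
"
```

```text
stone far (np.float64(0.0353), np.float64(0.0119))
stone far (np.float64(0.0352), np.float64(-0.0162))
stone near (np.float64(0.0081), np.float64(0.0125))
stone (np.float64(0.008), np.float64(-0.0159))
pt (np.float64(0.0051), np.float64(0.0138))
pt (np.float64(0.006), np.float64(-0.0203))
pt (np.float64(-0.012), np.float64(0.0149))
pt (np.float64(-0.012), np.float64(-0.021))
```

View pics/w4c.png

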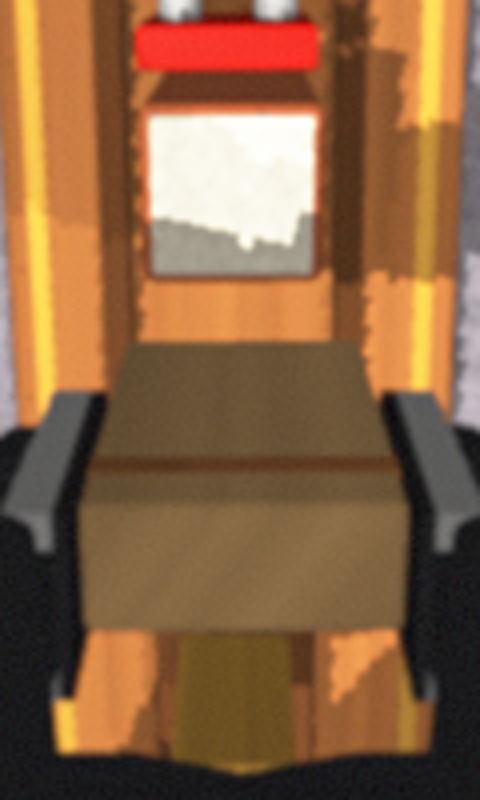

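Emit:
arm_command:
  deltas:
    - [-0.5, 0, -0.014, 0.2, 0, 0, 0]
    - [-0.5, 0, -0.014, 0.38, 0, 0, 0]
    - [-0.5, 0, -0.014, 0.48, 0, 0, 0]
    - [-0.5, 0, -0.014, 0.515, 0, 0, 0]
    - [-0.5, 0, -0.014, 0.515, 0, 0, 0]
    - [-0.5, 0, -0.014, 0.515, 0, 0, 0]

```text
clock: 12.05
position: [0.6054, -0.002, 0.0577]
tool_rot: [3.141, -0.001, 0.27]
force: [-0.6, -0.5, 5.3]
grip_width: 0.0355
```

Emit:
arm_command:
  deltas:
    - [0.2, 0, 0, 0, 0, 0, 0]
    - [0.2, 0, 0, 0, 0, 0, 0]
    - [0.2, 0, 0, 0, 0, 0, 0]
    - [0.2, 0, 0, 0, 0, 0, 0]
    - [0.2, 0, 0, -0.2, 0, 0, 0]
    - [0.2, 0, 0, -0.5, 0, 0, 0]
    - [0.2, 0, 0, -0.7, 0, 0, 0]

```text
clock: 12.92
position: [0.6052, -0.0019, 0.1638]
tool_rot: [3.141, -0.001, 0.27]
force: [1.1, 1.1, 0.2]
grip_width: 0.0511
```

```bash
python3 -c "
from h import *
plan(.519,-.250,.15,1.5)
crop(cams.grab_frame('side'),260,120,420,260,4,'pics/s5.png')
"
```

```text
t 12.93 pos [ 0.6052 -0.0019  0.1638] yaw 15.5 w 0.0511 F [1.1 1.1 0.2]
shift [-0.995  1.441  0.092] turn [ 0.    -0.001  0.311]
```

View pics/s5.png

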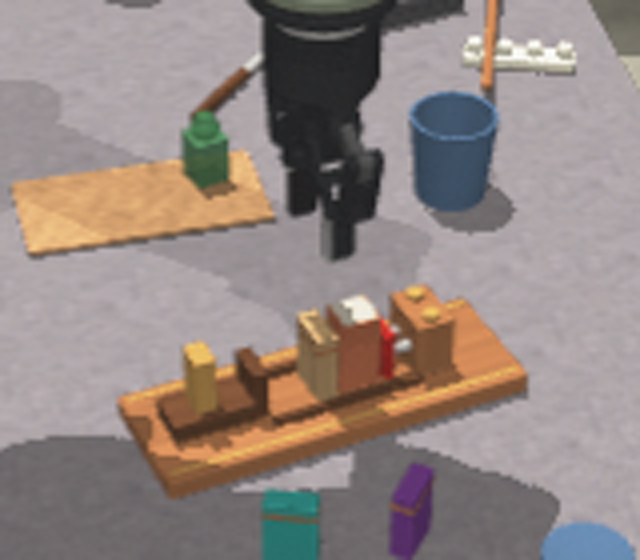

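First piece stands beside the stone. Going for the second.

Emit:
arm_command:
  deltas:
    - [0.6, -0.25, 0.33, 0, 0, 0, 0.1]
    - [0.6, -0.5, 0.66, 0, 0, 0, 0.2]
    - [0.6, -0.75, 1, 0.09, 0, 0, 0.31]
    - [0.6, -0.99, 1, 0.09, 0, 0, 0.31]
    - [0.6, -0.99, 1, 0.09, 0, 0, 0.31]

```text
clock: 13.6
position: [0.4996, -0.1874, 0.1485]
tool_rot: [-3.141, 0.001, 0.023]
force: [0.7, 0.3, -0.1]
grip_width: 0.0683
```

```bash
python3 -c "
from h import *
plan(.519,-.250,.15,1.5)"
```

```text
t 13.6 pos [ 0.4996 -0.1874  0.1485] yaw 1.3 w 0.0683 F [ 0.7  0.3 -0.1]
shift [ 0.12  0.42 -0.01] turn [-0.     0.001 -0.004]
```

Emit:
arm_command:
  deltas:
    - [0.6, 0.06, 0.3, 0, 0, 0, 0]
    - [0.6, 0.12, 0.42, 0, 0, 0, 0]
    - [0.6, 0.12, 0.42, 0, 0, 0, 0]
    - [0.6, 0.12, 0.42, 0, 0, 0, 0]

```text
clock: 14.1
position: [0.5217, -0.2474, 0.1483]
tool_rot: [-3.141, 0.0, 0.028]
force: [0.8, 0.3, -0.5]
grip_width: 0.0683
```

```bash
python3 -c "
from pc import *
plan(.519,-.250,.045,1.5)
look('pics/w5.png')
"
```

```text
t 14.1 pos [ 0.5217 -0.2474  0.1483] yaw 1.6 w 0.0683 F [ 0.8  0.3 -0.5]
shift [-0.018  0.017  0.689] turn [-0.001  0.     0.002]
[  53    0   93  217 1213] ((585.1046142578125, -84.84080505371094), (161.02418518066406, 4.470798492431641), 15.899441719055176)
[ 50  24  21  41 155] ((634.6837158203125, -63.03837203979492), (27.15184211730957, 6.625777721405029), 14.9940767288208)
[ 92  67  61 152 180] ((562.5257568359375, -98.2811279296875), (116.2013931274414, 2.1026737689971924), 14.884894371032715)
[279  93  18  55 840] ((584.1832885742188, -222.19552612304688), (37.95208740234375, 12.383696556091309), 1.4000368118286133)
[ 308   93   79   50 2666] ((586.9590454101562, -264.9654541015625), (34.35420608520508, 55.502098083496094), 0.9814101457595825)
[  0 104  27  44 237] ((578.1490478515625, -15.722210884094238), (32.86715316772461, 11.945615768432617), 16.365432739257812)
[ 514  126   65  156 1185] ((522.5260009765625, -427.5506591796875), (9.65701675415039, 131.8621368408203), 82.57217407226562)
[502 132  62 145 836] ((522.8260498046875, -415.79449462890625), (6.235518455505371, 122.57643127441406), 80.87077331542969)
[ 28 162  24  30 153] ((538.400390625, -26.78634262084961), (24.09034538269043, 10.340272903442383), 14.564379692077637)
[  9 194  34  26 598] ((512.121826171875, -7.30763053894043), (17.29069709777832, 26.633817672729492), 15.691893577575684)
[300 197  47  20 823] ((519.8486328125, -249.96092224121094), (15.520394325256348, 35.8192253112793), 1.599973201751709)
[317 263  42  18 701] ((463.2150573730469, -263.6328125), (15.757776260375977, 34.442169189453125), 3.669428586959839)
[349 270  24  47 453] ((442.82000732421875, -284.1275634765625), (15.310669898986816, 46.49354934692383), 86.90147399902344)
```

View pics/w5.png

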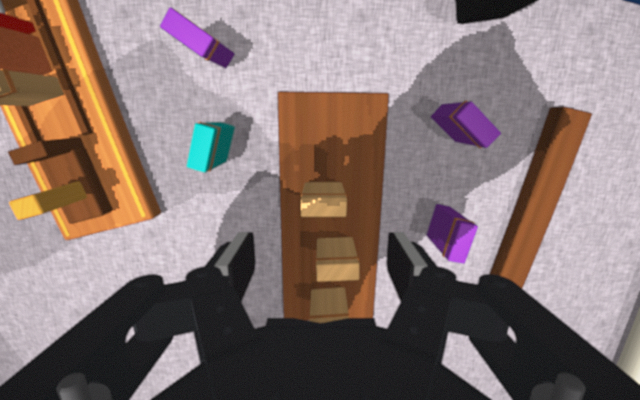

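Emit:
arm_command:
  deltas:
    - [0.6, -0.013, 0.017, 0.2, 0, 0, 0]
    - [0.6, -0.013, 0.017, 0.4, 0, 0, 0]
    - [0.6, -0.013, 0.017, 0.6, 0, 0, 0]
    - [0.6, -0.013, 0.017, 0.69, 0, 0, 0]
    - [0.6, -0.013, 0.017, 0.69, 0, 0, 0]
    - [-0.5, -0.013, 0.017, 0.69, 0, 0, 0]
    - [-0.5, -0.013, 0.017, 0.69, 0, 0, 0]
    - [-0.5, -0.013, 0.017, 0.69, 0, 0, 0]

```text
clock: 15.15
position: [0.5202, -0.2511, 0.0461]
tool_rot: [3.141, -0.001, 0.027]
force: [-0.7, 0.3, 6.2]
grip_width: 0.0358
```

Emit:
arm_command:
  deltas:
    - [-0.5, 0, 0, 0, 0, 0, 0]
    - [-0.5, 0, 0, 0, 0, 0, 0]
    - [-0.5, 0, 0, -0.25, 0, 0, 0]
    - [-0.5, 0, 0, -0.5, 0, 0, 0]
    - [-0.5, 0, 0, -0.75, 0, 0, 0]
    - [-0.5, 0.1, -0.35, -0.75, 0, 0, 0]
    - [-0.5, 0.1, -0.35, -0.75, 0, 0, 0]

```text
clock: 16.02
position: [0.5348, -0.194, 0.1581]
tool_rot: [-3.14, -0.001, 0.032]
force: [-0.6, 0.3, -0.8]
grip_width: 0.0355
```

```bash
python3 -c "
from h import *
plan(.586,-.0085,.15,15.5)
"
```

```text
t 16.02 pos [ 0.5348 -0.194   0.1581] yaw 1.8 w 0.0355 F [-0.6  0.3 -0.8]
shift [ 0.381 -1.225  0.057] turn [-0.002 -0.002 -0.303]
```

Emit:
arm_command:
  deltas:
    - [-0.5, 0.12, -0.3, 0, 0, 0, -0.1]
    - [-0.5, 0.25, -0.6, 0.03, 0, 0, -0.2]
    - [-0.5, 0.38, -0.9, 0.06, 0, 0, -0.3]
    - [-0.5, 0.38, -1, 0.06, 0, 0, -0.3]
    - [-0.5, 0.38, -1, 0.06, 0, 0, -0.3]

```text
clock: 16.65
position: [0.586, -0.0464, 0.1487]
tool_rot: [3.142, 0.0, 0.263]
force: [0.1, -0.1, -0.1]
grip_width: 0.0355
```

```bash
python3 -c "
from h import *
plan(.586,-.0085,.135,15.5)
"
```

```text
t 16.65 pos [ 0.586  -0.0464  0.1487] yaw 15.1 w 0.0355 F [ 0.1 -0.1 -0.1]
shift [ 0.065 -0.244  0.092] turn [ 0.    0.   -0.01]
```

Emit:
arm_command:
  deltas:
    - [-0.5, 0.06, -0.23, 0.05, 0, 0, -0.01]
    - [-0.5, 0.06, -0.23, 0.09, 0, 0, -0.01]
    - [-0.5, 0.06, -0.23, 0.09, 0, 0, -0.01]
    - [-0.5, 0.06, -0.23, 0.09, 0, 0, -0.01]
    - [-0.5, 0.06, -0.23, 0.09, 0, 0, -0.01]

```text
clock: 17.27
position: [0.586, -0.0119, 0.1354]
tool_rot: [3.141, -0.0, 0.269]
force: [0.4, 0.4, -0.5]
grip_width: 0.0358
```

```bash
python3 -c "
from h import *
plan(.586,-.0085,.058,15.5)
im=cams.grab_frame('wrist')
crop(im,250,80,400,330,3,'pics/w6.png')
crop(cams.grab_frame('side'),260,120,420,260,4,'pics/s6.png')
"
```

```text
t 17.27 pos [ 0.586  -0.0119  0.1354] yaw 15.4 w 0.0358 F [ 0.4  0.4 -0.5]
shift [ 0.006 -0.022  0.516] turn [ 0.    -0.    -0.002]
```

View pics/w6.png

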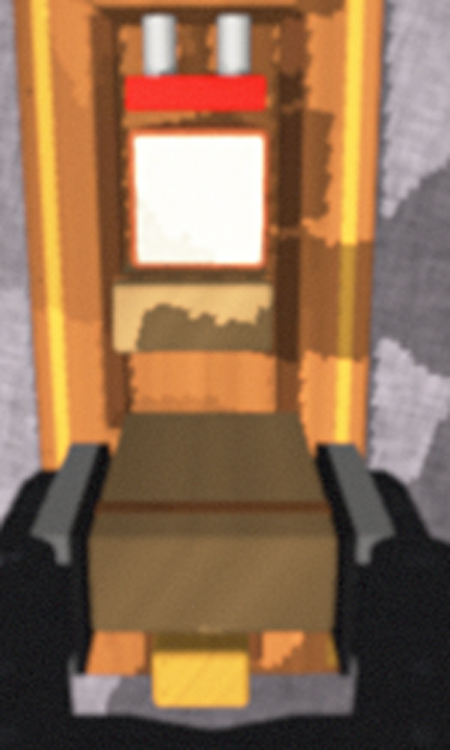

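View pics/s6.png

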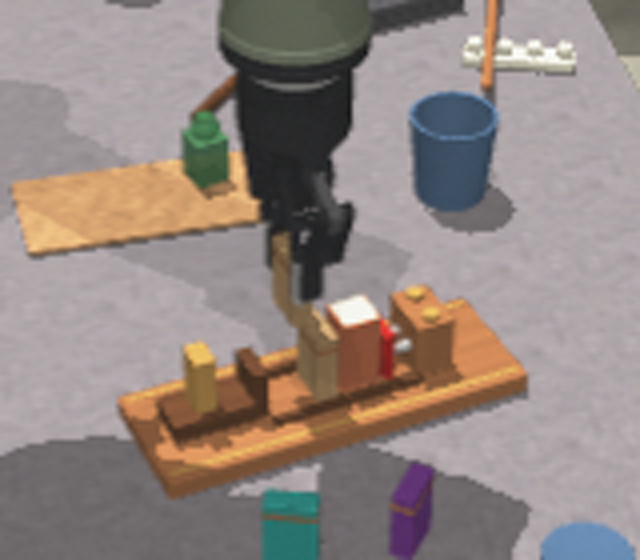

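```bash
python3 -c "
from h import *
c=cams.get_calibration('wrist')
th=np.radians(15.5);ex=np.array([np.cos(th),np.sin(th)]);ey=np.array([-ex[1],ex[0]]);o=np.array([.6098,-.0012])
def b(u,v,z):
  p=onz(c,u/3+250,v/3+80,z)[:2];return ((p-o)@ex).round(4),((p-o)@ey).round(4)
for n,u,v,z in (('stone near',133,268,.078),('st',266,268,.078),('A near',113,352,.073),('A',272,350,.073),('B far',91,537,.1504),('B',336,537,.1504),('B near',91,632,.1504),('B',336,632,.1504)): print(n,b(u,v,z))
"
```

```text
stone near (np.float64(0.0071), np.float64(0.0127))
st (np.float64(0.0071), np.float64(-0.016))
A near (np.float64(-0.0131), np.float64(0.0182))
A (np.float64(-0.0126), np.float64(-0.0179))
B far (np.float64(-0.0185), np.float64(0.0129))
B (np.float64(-0.0186), np.float64(-0.022))
B near (np.float64(-0.0341), np.float64(0.0135))
B (np.float64(-0.0341), np.float64(-0.0226))
```

Emit:
arm_command:
  deltas:
    - [-0.5, 0, -0.025, 0.2, 0, 0, 0]
    - [-0.5, 0, -0.025, 0.38, 0, 0, 0]
    - [-0.5, 0, -0.025, 0.48, 0, 0, 0]
    - [-0.5, 0, -0.025, 0.52, 0, 0, 0]
    - [-0.5, 0, -0.025, 0.52, 0, 0, 0]
    - [-0.5, 0, -0.025, 0.52, 0, 0, 0]

```text
clock: 18.12
position: [0.5854, -0.0075, 0.0576]
tool_rot: [3.141, -0.001, 0.27]
force: [-0.6, 0.1, 0.1]
grip_width: 0.0356
```

Emit:
arm_command:
  deltas:
    - [0.2, 0, 0, 0, 0, 0, 0]
    - [0.2, 0, 0, 0, 0, 0, 0]
    - [0.2, 0, 0, 0, 0, 0, 0]
    - [0.2, 0, 0, 0, 0, 0, 0]
    - [0.2, 0, 0, -0.2, 0, 0, 0]
    - [0.2, 0, 0, -0.5, 0, 0, 0]
    - [0.2, 0, 0, -0.7, 0, 0, 0]

```text
clock: 19.0
position: [0.5852, -0.0075, 0.1638]
tool_rot: [3.141, -0.001, 0.27]
force: [0.8, -0.4, -1.2]
grip_width: 0.0514
```

```bash
python3 -c "
from h import *
plan(.519,-.027,.15,15.5)
crop(cams.grab_frame('side'),260,120,420,260,4,'pics/s7.png')
crop(cams.grab_frame('wrist'),220,80,420,330,3,'pics/w7.png')
"
```

```text
t 19.0 pos [ 0.5852 -0.0075  0.1638] yaw 15.5 w 0.0514 F [ 0.8 -0.4 -1.2]
shift [-0.46   0.007  0.092] turn [ 0.    -0.001 -0.001]
```

View pics/s7.png

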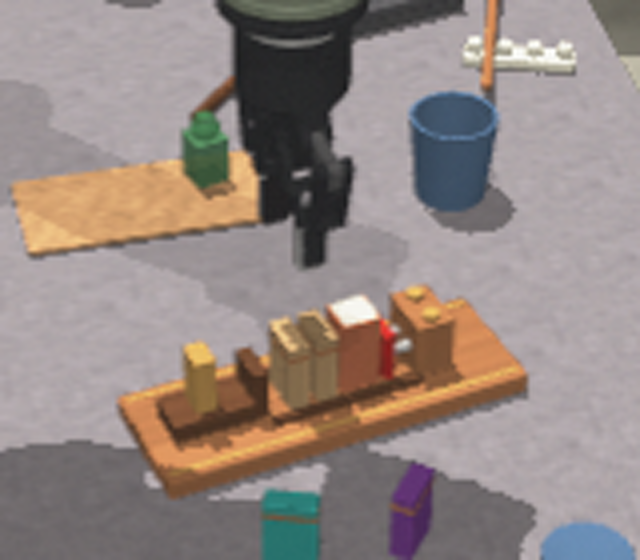

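View pics/w7.png

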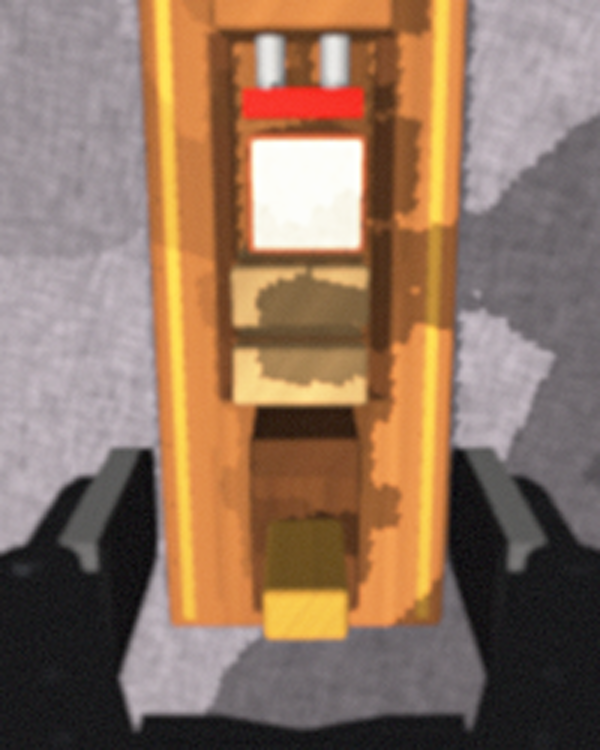

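Both pieces stand square in line. Next I'll grip the brass post.

Emit:
arm_command:
  deltas:
    - [0.2, -0.23, 0.003, 0, 0, 0, 0]
    - [0.2, -0.46, 0.007, 0.1, 0, 0, 0]
    - [0.2, -0.46, 0.007, 0.2, 0, 0, 0]
    - [0.2, -0.46, 0.007, 0.2, 0, 0, 0]
    - [0.2, -0.46, 0.007, 0.2, 0, 0, 0]

```text
clock: 19.73
position: [0.5195, -0.0268, 0.1321]
tool_rot: [3.141, -0.0, 0.271]
force: [-0.2, -0.7, 0.5]
grip_width: 0.0514
```

```bash
python3 -c "
from h import *
plan(.519,-.0272,.063,15.5)
c=cams.get_calibration('wrist');im=cams.grab_frame('wrist');cv2.imwrite('pics/w8.png',im)
hsv=cv2.cvtColor(im,cv2.COLOR_BGR2HSV)
"
```

```text
t 19.73 pos [ 0.5195 -0.0268  0.1321] yaw 15.5 w 0.0514 F [-0.2 -0.7  0.5]
shift [-0.004  0.002  0.461] turn [ 0. -0.  0.]
```

View pics/w8.png

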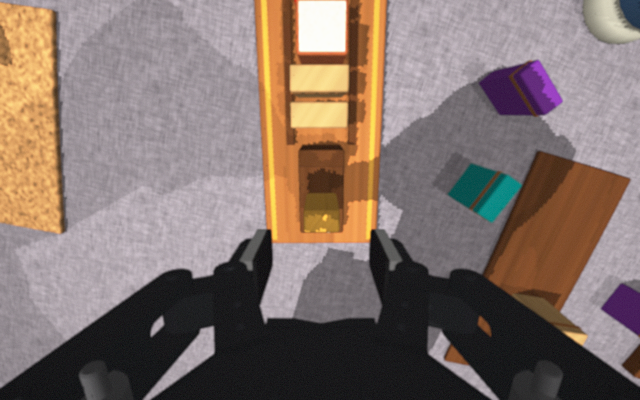

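Emit:
arm_command:
  deltas:
    - [0.2, 0, 0, 0.2, 0, 0, 0]
    - [0.2, 0, 0, 0.36, 0, 0, 0]
    - [0.2, 0, 0, 0.45, 0, 0, 0]
    - [0.2, 0, 0, 0.45, 0, 0, 0]
    - [-0.8, 0, 0, 0.45, 0, 0, 0]
    - [-0.8, 0, 0, 0.45, 0, 0, 0]
    - [-0.8, 0, 0, 0.45, 0, 0, 0]
    - [-0.8, 0, 0, 0.45, 0, 0, 0]
  newtons: 60

```text
clock: 20.78
position: [0.5194, -0.0272, 0.0655]
tool_rot: [3.141, -0.002, 0.27]
force: [-0.1, -3.0, 6.9]
grip_width: 0.0232
```

Emit:
arm_command:
  deltas:
    - [-0.8, 0, 0, 0, 0, 0, 0]
    - [-0.8, 0, 0, 0, 0, 0, 0]

```text
clock: 21.02
position: [0.5194, -0.0272, 0.0655]
tool_rot: [3.141, -0.002, 0.27]
force: [-1.4, -2.8, 6.5]
grip_width: 0.0232
```

```bash
python3 -c "
from h import *
plan(.519,-.0272,.063,15.5)
crop(cams.grab_frame('side'),260,120,420,260,4,'pics/s8.png')
"
```

```text
t 21.02 pos [ 0.5194 -0.0272  0.0655] yaw 15.5 w 0.0232 F [-1.4 -2.8  6.5]
shift [-0.002 -0.001  0.017] turn [ 0.001 -0.002 -0.   ]
```

View pics/s8.png

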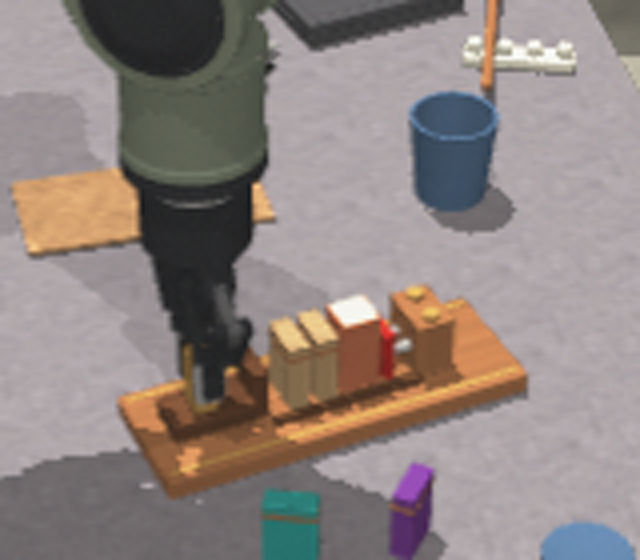

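Emit:
arm_command:
  deltas:
    - [-0.8, 0.02, 0, 0, 0, 0, 0]
    - [-0.8, 0.04, 0, 0, 0, 0, 0]
    - [-0.8, 0.06, 0, 0, 0, 0, 0]
    - [-0.8, 0.08, 0, 0, 0, 0, 0]
    - [-0.8, 0.1, 0, 0, 0, 0, 0]
    - [-0.8, 0.12, 0, 0, 0, 0, 0]
    - [-0.8, 0.13, 0, 0, 0, 0, 0]
    - [-0.8, 0.14, 0, 0, 0, 0, 0]

```text
clock: 22.08
position: [0.5394, -0.0216, 0.0656]
tool_rot: [3.141, -0.001, 0.27]
force: [-2.4, -2.3, 8.1]
grip_width: 0.023
```

Emit:
arm_command:
  deltas:
    - [-0.8, 0.01, 0, 0, 0, 0, 0]
    - [-0.8, 0.02, 0, 0, 0, 0, 0]
    - [-0.8, 0.03, 0, 0, 0, 0, 0]
    - [-0.8, 0.04, 0, 0, 0, 0, 0]
    - [-0.8, 0.05, 0, 0, 0, 0, 0]
    - [-0.8, 0.05, 0, 0, 0, 0, 0]

```text
clock: 22.82
position: [0.5465, -0.0196, 0.0656]
tool_rot: [3.141, -0.001, 0.27]
force: [-2.8, -3.1, 8.7]
grip_width: 0.0231
```

```bash
python3 -c "
from h import *
plan(.519,-.0272,.063,15.5)
s=telemetry.observe();p=s['position'][:2]-np.array([.5194,-.0272]);th=np.radians(15.5);print('travel',p@[np.cos(th),np.sin(th)],'Fx',s['force'][:2]@[np.cos(th),np.sin(th)])
crop(cams.grab_frame('side'),280,140,420,260,5,'pics/s9.png')
"
```

```text
t 22.82 pos [ 0.5465 -0.0196  0.0656] yaw 15.5 w 0.0231 F [-2.8 -3.1  8.7]
shift [-0.19  -0.     0.017] turn [ 0.001 -0.001 -0.   ]
travel 0.028142837575414442 Fx -3.5432677951758382
```

View pics/s9.png

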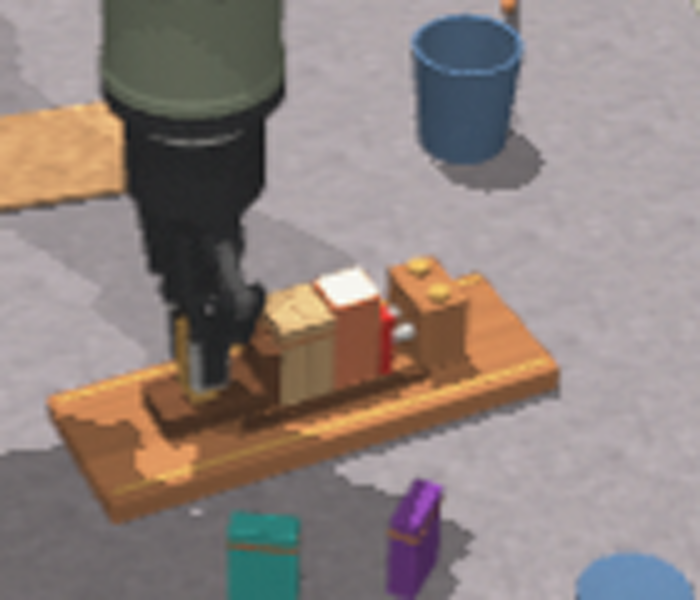

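Emit:
arm_command:
  deltas:
    - [-0.8, 0.005, 0, 0, 0, 0, 0]
    - [-0.8, 0.01, 0, 0, 0, 0, 0]
    - [-0.8, 0.015, 0, 0, 0, 0, 0]
    - [-0.8, 0.02, 0, 0, 0, 0, 0]
    - [-0.8, 0.025, 0, 0, 0, 0, 0]
    - [-0.8, 0.03, 0, 0, 0, 0, 0]
    - [-0.8, 0.03, 0, 0, 0, 0, 0]
    - [-0.8, 0.03, 0, 0, 0, 0, 0]

```text
clock: 23.88
position: [0.5493, -0.0188, 0.0655]
tool_rot: [-3.141, 0.002, 0.27]
force: [-14.4, -3.8, 18.5]
grip_width: 0.023
```

```bash
cat > tr.py <<'E'
from h import *
import sys
s=telemetry.observe();p=s['position'][:2]-np.array([.5194,-.0272]);th=np.radians(15.5);print('travel',p@[np.cos(th),np.sin(th)],'Fx',s['force'][:2]@[np.cos(th),np.sin(th)])
crop(cams.grab_frame('side'),280,140,420,260,5,sys.argv[1])
E
python3 tr.py pics/s10.png
```

```text
travel 0.03107857042769146 Fx -14.938300821973158
```

View pics/s10.png

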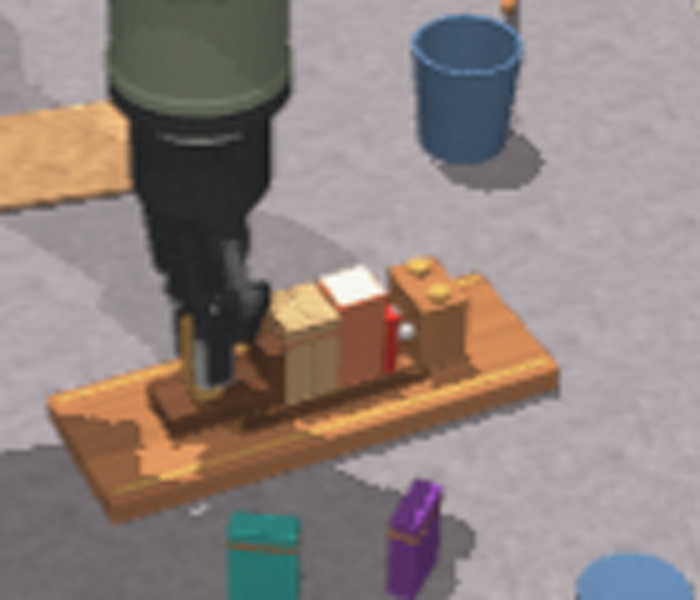

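Emit:
arm_command:
  deltas:
    - [-0.8, 0.005, 0, 0, 0, 0, 0]
    - [-0.8, 0.01, 0, 0, 0, 0, 0]
    - [-0.8, 0.015, 0, 0, 0, 0, 0]
    - [-0.8, 0.02, 0, 0, 0, 0, 0]
    - [-0.8, 0.02, 0, 0, 0, 0, 0]
    - [-0.8, 0.02, 0, 0, 0, 0, 0]
    - [-0.8, 0.02, 0, 0, 0, 0, 0]

```text
clock: 24.8
position: [0.5513, -0.0182, 0.0655]
tool_rot: [-3.141, 0.003, 0.269]
force: [-21.0, -5.1, 23.6]
grip_width: 0.0234
```

```bash
python3 tr.py pics/s11.png; python3 -c "
from h import *
crop(cams.grab_frame('scene'),290,170,400,280,6,'pics/sc11.png')
im=cams.grab_frame('wrist');cv2.imwrite('pics/w11.png',im)"
```

```text
travel 0.033146203582694156 Fx -21.643014325766188
```

View pics/s11.png

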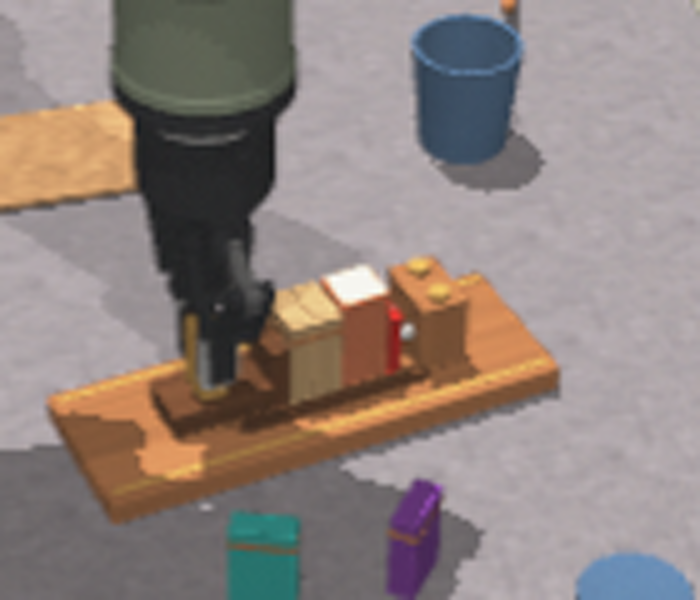

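View pics/w11.png

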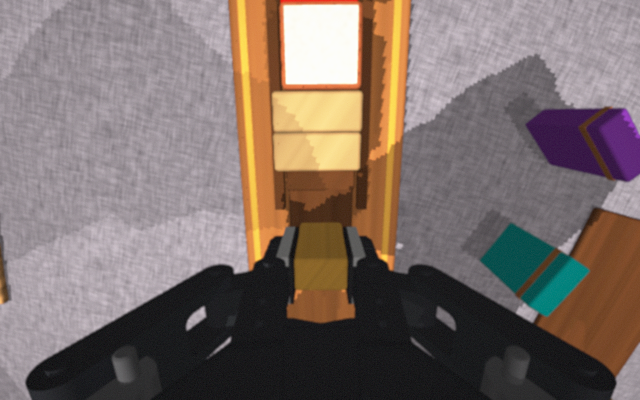

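View pics/sc11.png

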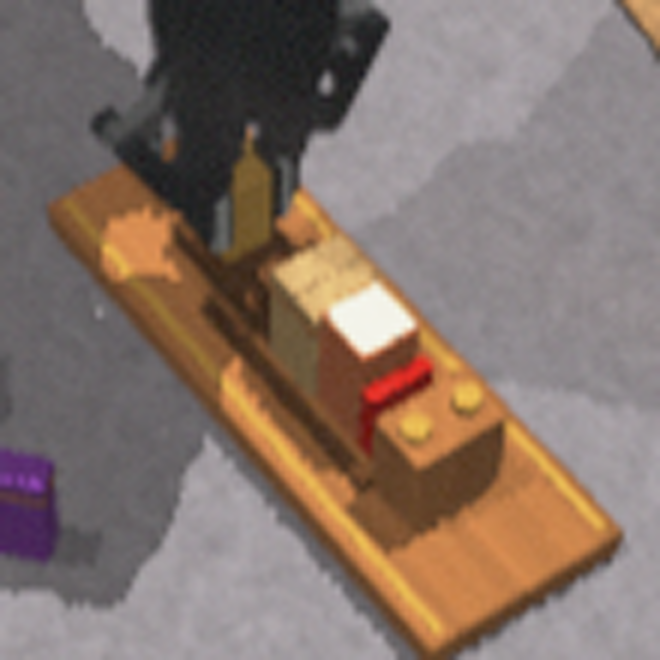

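```bash
python3 -c "
from h import *
th=np.radians(15.5);ex=np.array([np.cos(th),np.sin(th)]);ey=np.array([-ex[1],ex[0]]);o=np.array([.6098,-.0012])
f=lambda p:(((p[:2]-o)@ex*1000).round(1),((p[:2]-o)@ey*1000).round(1))
c=cams.get_calibration('wrist')
print('wrist near edge',f(onz(c,283,88,.078)),f(onz(c,359,88,.078)))
print('A/B near', f(onz(c,274,170,.073)),f(onz(c,361,170,.073)))
c=cams.get_calibration('side');c2=cams.get_calibration('scene')
# pad top red front edge in side and scene; stone top mask
for n,c,box in(('side',c,(335,185,365,205)),('scene',c2,(340,215,365,232))):
  im=cams.grab_frame(n);g=im.astype(int)
  m=np.zeros(im.shape[:2],bool);m[box[1]:box[3],box[0]:box[2]]=True
  w=m&(g.min(2)>190);ys,xs=np.nonzero(w);print(n,len(xs),'stone top',f(onz(c,xs.mean(),ys.mean(),.078)))
  c0=c
A=lambda u,v:((u+.5)/6-.5+290,(v+.5)/6-.5+170)
for p in((366,387),(427,360),(373,403),(432,377)):print('pad scene',f(onz(c2,*A(*p),.059)))
# old
A=lambda u,v:((u+.5)/4-.5+290,(v+.5)/4-.5+140)
for p in((236,375),(276,355),(244,384),(284,365)):print('pad scene start',f(onz(c2,*A(*p),.059)))
print(telemetry.observe()['force'])
"
```

```text
wrist near edge (np.float64(15.4), np.float64(12.4)) (np.float64(15.3), np.float64(-16.0))
A/B near (np.float64(-16.6), np.float64(17.9)) (np.float64(-16.7), np.float64(-18.5))
side 55 stone top (np.float64(30.7), np.float64(2.4))
scene 94 stone top (np.float64(29.6), np.float64(-0.3))
pad scene (np.float64(45.2), np.float64(-13.1))
pad scene (np.float64(48.4), np.float64(15.3))
pad scene (np.float64(53.1), np.float64(-15.5))
pad scene (np.float64(56.3), np.float64(11.8))
pad scene start (np.float64(40.7), np.float64(-15.8))
pad scene start (np.float64(42.5), np.float64(13.3))
pad scene start (np.float64(48.9), np.float64(-15.8))
pad scene start (np.float64(51.3), np.float64(12.7))
[-20.25948154  -4.22275139  24.09747667]
```

Emit:
arm_command:
  deltas:
    - [-0.8, 0.004, 0, 0, 0, 0, 0]
    - [-0.8, 0.008, 0, 0, 0, 0, 0]
    - [-0.8, 0.008, 0, 0, 0, 0, 0]
    - [-0.8, 0.008, 0, 0, 0, 0, 0]
    - [-0.8, 0.008, 0, 0, 0, 0, 0]
    - [-0.8, 0.008, 0, 0, 0, 0, 0]

```text
clock: 25.8
position: [0.5521, -0.018, 0.0655]
tool_rot: [-3.14, 0.004, 0.269]
force: [-23.6, -5.2, 25.3]
grip_width: 0.0232
```

```bash
python3 tr.py pics/s12.png; python3 -c "
from h import *
cv2.imwrite('pics/sc12.png',cams.grab_frame('scene'))
th=np.radians(15.5);ex=np.array([np.cos(th),np.sin(th)]);o=np.array([.6098,-.0012])
c=cams.get_calibration('wrist');im=cams.grab_frame('wrist');crop(im,220,0,420,200,4,'pics/w12.png')
print(telemetry.observe()['force'],telemetry.observe()['clock'])"
```

```text
travel 0.03399358094398716 Fx -24.169239329563943
[-23.35599733  -5.80243265  26.73266282] 25.95
```

View pics/s12.png

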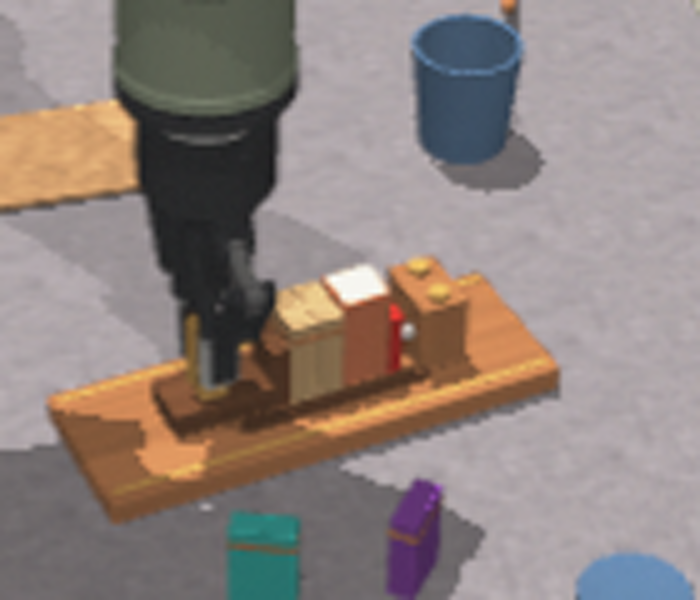

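View pics/sc12.png

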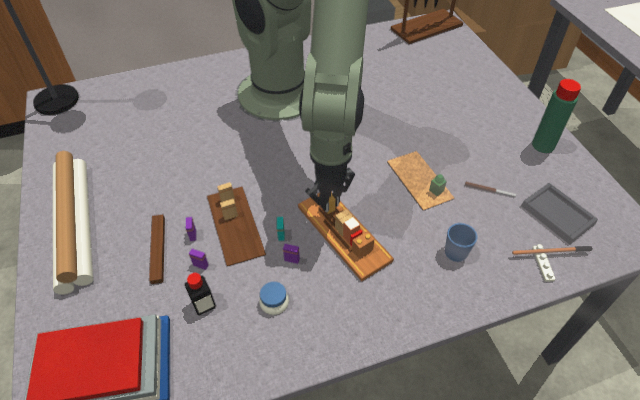

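View pics/w12.png

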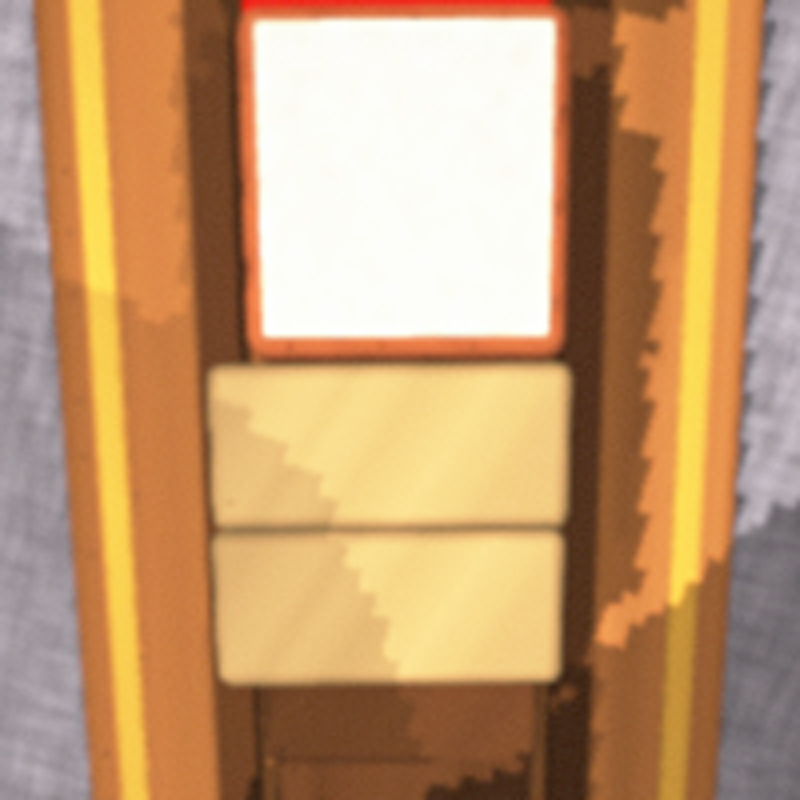

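The row is tight and square, the pad is pushed in, and the spares and bystanders look unmoved. Handing in.

```bash
python3 -c "
from h import *
print(job.job_done());s=telemetry.observe();print(s['clock'],s['force'],s['position'])"
```

```text
the job is handed in; nothing more can be done
None
the job is handed in; nothing more can be done
```

The job is handed in: the stone stands next to the red pad with two packing pieces behind it, and the arm is still holding the jaw pushed tight by its brass post. No verdict was reported.

**Last checks, at 26 s:**
- **Jaw:** it stands at about 34 mm of its 38 mm travel, with about 24 N on the tool along the bed.
- **Pad:** measured before a final 1 mm push, it was in by about 4.5 to 6 mm, depending on the view. I put it at about 5 to 6 mm now.
- **Row:** the stone and both pieces look upright, square and close together, within about 2 mm of the channel's middle.
- **Rest of the table:** the two spare pieces and everything else look unmoved.

**What did not quite agree:**
- The force rose by about 3 N per mm of travel, more than the pad's 2 N per mm. I put the difference down to friction and arm flex.
- The tool also read about 25 N upward while pushing.
- I tried to read the state after handing in, but nothing came back, so I have no check of the final second.

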